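Vent and clear the test plate, load the detectors and set the pressure knob

ROBOT

A 6-joint arm with a two-finger parallel gripper is mounted at the origin on the work surface. World frame = base frame: x ahead of the robot, y to its left, z up, the work surface at z = 0. Lengths are in m, angles in degrees, forces in N, time in s.
With the tool pointing down it reaches from about 0.4 to 0.825 m from the base axis. Payload 7 kg.
Tool frame: the origin (TCP) lies at the very end of the fingers, on their centre line; the grasp point (between the pads) lies 19 mm behind it (grasp_offset is the x of the grasp point in the tool frame, in m); x points along the fingers, y is the direction in which the jaws open and shut, and the axes are right-handed (so a half turn about x gives the same grasp; the last joint's range is limited). The gripper opens to 88 mm and grips with 3 to 60 N. Pads are 19 mm wide; open, the fingers measure 130 mm over their backs; the gripper's body (78 mm by 193 mm) begins 47 mm behind the grasp point.
Start: joints at [86.637, 20.546, 0.682, 0, -70.136, -16.507], TCP at [0.229, 0.635, 0.227] pointing down, gripper open.
Joint ranges: [-176.03, 176.03], [-82.01, 121.73], [-58.28, 71.71], [-173.87, 95.51], [-174.79, -0.11], [-173.66, 173.66]. Speed limits (degrees/s): [136.94, 136.94, 172.46, 180, 180, 180].

INTERFACE

Orientations are given as [roll, pitch, yaw] about the fixed x, y, z axes, in that order (R = Rz(yaw) Ry(pitch) Rx(roll)).
In Python, from plant import get_obs, snapshot, close_job, grasp_offset gives the robot as it stands.
- The arm moves only by the tool carry_out, never from a script. Its argument "series" is a list that holds one entry, the list of rows, each a list of 6 numbers: the shift along the tool's x, y, z in mm, then the turn, a rotation vector about the tool's x, y, z in degrees. A call has 1 to 10 rows; each row is the pose to reach, as a shift and turn from the pose commanded when the call began, along the tool's axes at that moment; what a row does not reach only later rows make up. A row lasts 1/8 s, in which the tool goes at most 62.5 mm and 10.7 degrees, less where a joint would pass 70% of its speed; a pose out of reach is approached as far as the arm can. A call with a gripper value outside its range is refused whole. "hand" is the gripper's target within -1 to 1 (shut at 1, half-way at 0, fully open at -1), set as the call begins (left out, the last holds). The fingers move at their own pace and stop on an object; the grip force is fixed at half the most. Time passes only in rows, so rows that repeat a pose let the fingers close. It gives the time, the measured TCP pose, the force and the opening at its end, in the units of the state.
- get_obs(): the state, without advancing time (a new reading comes with each control period).
- snapshot(name): name is "side" or "top"; returns a dict with "color" (480x640x3 uint8, red, green, blue), "fx", "fy", "cx", "cy" (pixels), "eye" and "attitude" of the camera in the world. Camera axes: x right, y down, z forward; pixel columns grow to the right and rows downward; lengths in m; the calibration is good to about 2 mm. A picture is of the moment at which its call begins. There is no depth.
- close_job(): hands the job in, once; it reports no verdict.
The state is a dict: "clock": time; "joint_pos": joint angles; "qvel": joint speeds; "tau": joint torques, N m; "tool_pos": TCP position; "orientation": TCP orientation; "force": force on the tool from outside, world axes, zero at the start; "moment": the same for the moment, N m; "opening": finger opening in m.
Only numpy, scipy, OpenCV 4.12 (cv2) and the standard library are available. Lean on these libraries where they do the work, as an engineer would, in place of code of your own. Each camera call takes 0.05 s, during which the arm holds its last target.

TASK

Get the leak-test station ready: first let the pressure off by turning the pressure knob back to the first mark of its scale, then with the scraper block, wipe every loose resin chip off the metal plate into the white trough at its end (never touch the chips with the fingers), and afterwards stand the block back on the middle of its rubber mat. Once the plate is clear, lay all the blue gas detectors that are on the open table onto it side by side, screens up, each lying flat across the plate from rail to rail, set down and not dropped; only when they lie there, turn the knob forward to the long thick mark. Leave the other things on the table where they are.

Things in the scene. Friction and masses are not known exactly. Their poses are not given: they have to be found in the camera images.
- station: Fixed test station, standing on the table. Origin on the table under the plate; z up. A flat bare-metal plate, its top 40 mm above the origin, spans x -98..98 mm and y -150..130 mm of this frame. Two dark rails 8 mm wide stand 12 mm above the plate (tops at z 52) along its x = -98..-90 and x = 90..98 sides, so the clear width between them is 180 mm. The y = -150 end is open; at the y = +130 end the plate stops and a white open trough begins.
- plate_center (a point): Centre of the top of the test plate (0, -10, 40 mm in the station's frame).
- trough_floor (a point): Centre of the floor of the chip trough (0, 175, 4 mm in the station's frame). Inside the trough spans y 130..220 and x -94..94 mm; its outer walls are as high as the plate's top, 40 mm, so it is 36 mm deep.
- scraper: Scraper block: a white block with a steel sole 90 mm long (its x) by 60 mm (its y) and 22 mm high, and on it a wooden upright grip 60 mm long (x), 22 mm thick (y), from 22 to 72 mm above the sole. Origin at the centre of the underside; z up. 0.24 to 0.4 kg. Starts standing on its mat.
- mat: Black rubber mat of the scraper, fixed, 150 mm (x) by 80 mm (y), 3 mm thick; origin at the centre of its underside.
- knob (a joint): Angle of the pressure knob, rad: 0 with its pointer at the first mark of the scale, growing clockwise seen from above, stops at 0 and 4.2. Marks every 0.26 rad; the long thick mark is at 2.60. It stays where it is left (friction about 0.06 N m).
- knob_grip (a point): On the axis of the pressure knob, 83 mm above the table, 8 mm below the top of its grip. The grip is an upright bar 54 mm long, 14 mm thick, reaching from 57 to 91 mm above the table (a disc of 54 mm diameter lies under it, 51 to 59 mm). This frame turns with the knob: x runs along the bar, y across it, z up; the white pointer line lies on the bar's -x half. The long thick mark is the only one of its kind among the short thin ones.
- unit: Fixed white pressure unit 110 x 150 x 45 mm that carries the knob and its scale on top; origin at the centre of its underside, on the knob's axis. At knob angle 0 the pointer points along this frame's -x.
- chip0: Loose dark chip of set resin, an irregular flake about 32 x 26 x 8 mm, 14 g, lying on the plate at the start. Origin at the centre of its underside. May be absent.
- chip1: Loose dark chip of set resin, an irregular flake about 32 x 26 x 8 mm, 14 g, lying on the plate at the start. Origin at the centre of its underside. May be absent.
- chip2: Loose dark chip of set resin, an irregular flake about 32 x 26 x 8 mm, 14 g, lying on the plate at the start. Origin at the centre of its underside. May be absent.
- chip3: Loose dark chip of set resin, an irregular flake about 32 x 26 x 8 mm, 14 g, lying on the plate at the start. Origin at the centre of its underside. May be absent.
- chip4: Loose dark chip of set resin, an irregular flake about 32 x 26 x 8 mm, 14 g, lying on the plate at the start. Origin at the centre of its underside. May be absent.
- detector0: Portable gas detector lying on the table, screen up (z up): a blue case 112 mm long (x), 50 mm wide (y), 34 mm high, with a round steel nose 28 mm in diameter and 18 mm long at its +x end; 130 mm long in all. Origin at the middle of its underside; the case spans x -65..47 mm. 0.2 to 0.33 kg. May be absent.
- detector1: Portable gas detector lying on the table, screen up (z up): a blue case 112 mm long (x), 50 mm wide (y), 34 mm high, with a round steel nose 28 mm in diameter and 18 mm long at its +x end; 130 mm long in all. Origin at the middle of its underside; the case spans x -65..47 mm. 0.2 to 0.33 kg. May be absent.
- detector2: Portable gas detector lying on the table, screen up (z up): a blue case 112 mm long (x), 50 mm wide (y), 34 mm high, with a round steel nose 28 mm in diameter and 18 mm long at its +x end; 130 mm long in all. Origin at the middle of its underside; the case spans x -65..47 mm. 0.2 to 0.33 kg. May be absent.
- mug: White mug 85 mm tall; a bystander, origin at the centre of its underside.
- bottle: Clear bottle 130 mm tall; a bystander, origin at the centre of its underside.
- driver: Screwdriver lying on the table; a bystander, its origin is under its middle.
- collar: Brass collar 48 mm across, 18 mm high; a bystander, origin at the centre of its underside.
- battery: Grey battery pack 75 x 45 x 22 mm; a bystander, origin at the centre of its underside.
Not all that is in view belongs to the job. What is shaped like the detector1 but orange is not meant.

How it is judged (in metres and radians):
On the way, in this order (a step that is already met when the one before it is completed fails the run):
1. the knob is turned back to the first mark (value of joint knob below 0.15 rad), for 0.2 s.
2. the scraper block stands on the plate (x of scraper in the frame of station between -0.06 and 0.06 m and y of scraper in the frame of station between -0.16 and 0.15 m and z of scraper in the frame of station between 0.034 and 0.047 m), for 0.1 s.
3. every chip lies in the trough (y of chip0 in the frame of station between 0.13 and 0.225 m and x of chip0 in the frame of station between -0.1 and 0.1 m and z of each of chip0, chip1, chip2, chip3, chip4 in the frame of station below 0.036 m and y of chip1 in the frame of station between 0.13 and 0.225 m and x of chip1 in the frame of station between -0.1 and 0.1 m and y of chip2 in the frame of station between 0.13 and 0.225 m and x of chip2 in the frame of station between -0.1 and 0.1 m and y of chip3 in the frame of station between 0.13 and 0.225 m and x of chip3 in the frame of station between -0.1 and 0.1 m and y of chip4 in the frame of station between 0.13 and 0.225 m and x of chip4 in the frame of station between -0.1 and 0.1 m), for 0.2 s.
4. every detector lies flat across the plate (x of detector0 in the frame of station between -0.03 and 0.03 m and y of detector0 in the frame of station between -0.13 and 0.11 m and z of detector0 in the frame of station between 0.034 and 0.046 m and angle between each of detector0, detector1, detector2's own z axis and vertical below 0.12 rad and angle between the x axis of each of detector0, detector1, detector2 and the x axis of station, either way round below 0.3 rad and x of detector1 in the frame of station between -0.03 and 0.03 m and y of detector1 in the frame of station between -0.13 and 0.11 m and z of detector1 in the frame of station between 0.034 and 0.046 m and x of detector2 in the frame of station between -0.03 and 0.03 m and y of detector2 in the frame of station between -0.13 and 0.11 m and z of detector2 in the frame of station between 0.034 and 0.046 m), for 0.2 s.
5. the knob points at the long mark (value of joint knob between 2.48 and 2.72 rad), for 0.2 s.
At the end, for the whole second after the job is handed in: All chips in the trough, below the plate top. Detectors at rest on the plate, screen up, tilt < 0.12 rad, crosswise within 0.3 rad, middle within 30 mm of its centre line and 120 mm along it. Scraper upright on the mat, within 25 mm of its centre. Knob within 0.12 rad of the long mark (all of step 3 and all of step 4 and all of step 5 and linear speed of each of detector0, detector1, detector2, scraper below 0.02 m/s and horizontal distance between scraper and mat below 0.025 m and z of scraper in the frame of mat below 0.008 m and angle between scraper's own z axis and vertical below 0.1 rad); the robot touches nothing.
It fails at once if the fingers touch a chip (contact force between the fingers and chip0 above 0.5 N or contact force between the fingers and chip1 above 0.5 N or contact force between the fingers and chip2 above 0.5 N or contact force between the fingers and chip3 above 0.5 N or contact force between the fingers and chip4 above 0.5 N).
It fails at once if a detector is let go over the plate, its underside more than 18 mm above it (dropped) ((z of detector0 in the frame of station above 0.058 m and x of detector0 in the frame of station between -0.12 and 0.12 m and y of detector0 in the frame of station between -0.2 and 0.2 m and contact force between the fingers and detector0 below 0.1 N) or (z of detector1 in the frame of station above 0.058 m and x of detector1 in the frame of station between -0.12 and 0.12 m and y of detector1 in the frame of station between -0.2 and 0.2 m and contact force between the fingers and detector1 below 0.1 N) or (z of detector2 in the frame of station above 0.058 m and x of detector2 in the frame of station between -0.12 and 0.12 m and y of detector2 in the frame of station between -0.2 and 0.2 m and contact force between the fingers and detector2 below 0.1 N)).
It fails at once if a bystander is moved by more than 30 mm (distance of any of mug, bottle, driver, collar, battery from where it was at the start of the episode above 0.03 m).
Of chip0, chip1, chip2, chip3, chip4 only 3 to 5 are there at a start; the rules pass over those that are not, and their reading is None.
Of detector0, detector1, detector2 only 2 to 3 are there at a start; the rules pass over those that are not, and their reading is None.
At some moment in a run one of scraper, chip0, chip1, chip2, chip3, chip4, detector0, detector1, detector2 may be knocked a few centimetres aside while the robot is not near it.
It also fails if it takes over 210 s, if anything falls off the work surface, if the arm or the gripper's body presses on something with over 40 N, if the wrist force passes 120 N, or if a joint passes its speed limit or range.

## Working session

There is one attempt and no reset: what is moved stays moved. The work goes in short steps, Python scripts to look and compute and a tool call to move; the robot and the scene stay as the last step left them, time stands still between calls to the robot, and variables do not carry over. Pictures are saved under pics/ and viewed, and the job is handed in when it is done.

Besides the shell and the picture viewer there is one more tool, called after "Request:" in YAML: its name, and indented under it one key for each argument. carry_out: Moves the arm, as the interface text tells. Its arguments: {"type":"object","properties":{"series":{"type":"array","items":{"type":"array","items":{"type":"array","items":{"type":"number"}}}},"hand":{"type":"number"}},"required":["series"]}

```bash
mkdir -p pics; ls; python3 - <<'E'
from plant import get_obs, snapshot, grasp_offset
import cv2
print(get_obs(), grasp_offset)
for n in("side","top"):
    s=snapshot(n); cv2.imwrite(f"pics/{n}0.png",s["color"][:,:,::-1]); print(n,{k:v for k,v in s.items() if k!="color"})
E
```

```text
pics
{'clock': 0.0, 'joint_pos': array([ 8.66386566e+01,  2.05918050e+01,  6.32552971e-01, -2.06380067e-02,
       -7.01360533e+01, -1.65080588e+01]), 'qvel': array([-0.016637  , -0.0068387 , -0.03420929, -0.00076755, -0.05871274,
       -0.01142502]), 'tau': array([ 4.28449739e-04, -5.82712626e+01,  2.93059981e+01,  6.99729100e+00,
        7.09085565e-03, -1.57884360e-04]), 'tool_pos': array([0.2292594 , 0.63433831, 0.22560762]), 'orientation': array([  95.00339692,   89.90273937, -104.87303394]), 'force': array([ 1.36944216, -0.17800572,  0.09150128]), 'moment': array([-0.025758  ,  0.00183873,  0.03249436]), 'opening': 0.08758252470494952} -0.0188
side {'fx': 459.05789446684065, 'fy': 459.05789446684065, 'cx': 327.53807251598647, 'cy': 242.36838464619865, 'eye': array([ 0.08851898, -0.62480538,  0.76787536]), 'attitude': array([-133.55865077,   -0.88351689,  -29.09425075])}
top {'fx': 584.1416154554039, 'fy': 584.1416154554039, 'cx': 323.4713335748769, 'cy': 238.2182147159653, 'eye': array([ 0.23949099, -0.02062571,  1.65055135]), 'attitude': array([-172.99090094,    0.60440908,  -89.61279632])}
```

View pics/top0.png

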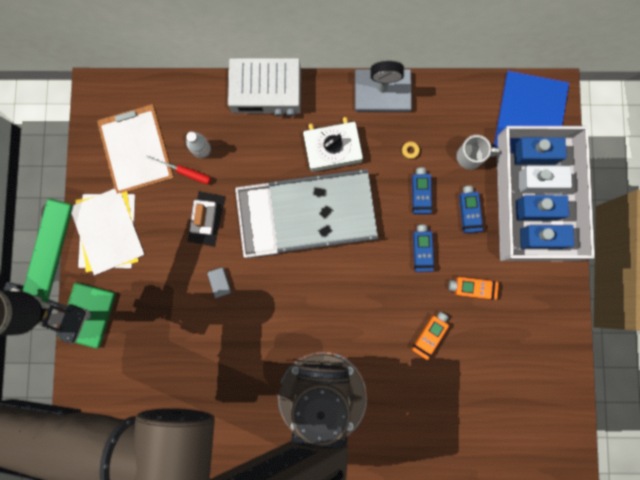

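View pics/side0.png

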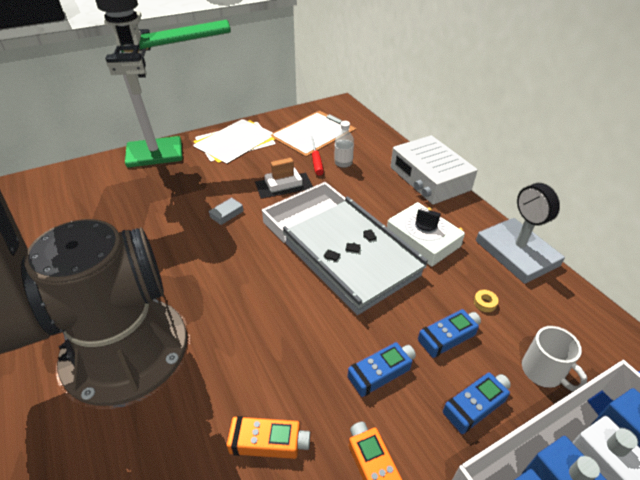

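```bash
cat > h.py <<'E'
import numpy as np, cv2
from scipy.spatial.transform import Rotation as R
from plant import get_obs, snapshot, grasp_offset
def cam(s): return R.from_euler('xyz',s["attitude"],degrees=True).as_matrix(), np.array(s["eye"])
def ray(s,u,v,z):
    M,e=cam(s); d=M@np.array([(u-s["cx"])/s["fx"],(v-s["cy"])/s["fy"],1.])
    return (e+d*(z-e[2])/d[2])[:2] 
def proj(s,p):
    M,e=cam(s); c=M.T@(np.array(p)-e); return np.array([s["fx"]*c[0]/c[2]+s["cx"],s["fy"]*c[1]/c[2]+s["cy"]])
def tri(s1,uv1,s2,uv2):
    A=[];b=[]
    for s,(u,v) in((s1,uv1),(s2,uv2)):
        M,e=cam(s); d=M@np.array([(u-s["cx"])/s["fx"],(v-s["cy"])/s["fy"],1.]); d/=np.linalg.norm(d)
        P=np.eye(3)-np.outer(d,d); A.append(P); b.append(P@e)
    return np.linalg.solve(A[0]+A[1],b[0]+b[1])
def crop(s,x0,y0,x1,y1,k,name):
    im=cv2.resize(s["color"][y0:y1,x0:x1,::-1],None,fx=k,fy=k,interpolation=cv2.INTER_CUBIC); cv2.imwrite("pics/"+name,im)
E
python3 - <<'E'
from h import *
s=snapshot("top"); t=snapshot("side")
crop(s,180,100,390,265,3.7,"c1.png"); crop(t,240,130,500,320,3,"c2.png")
crop(s,380,110,510,370,2.3,"c3.png")
print(proj(s,[.229,.635,.227]),proj(t,[.229,.635,.227]))
E
```

```text
[ 59.74448426 312.54948412] [139.29765373  83.93796351]
```

View pics/c1.png

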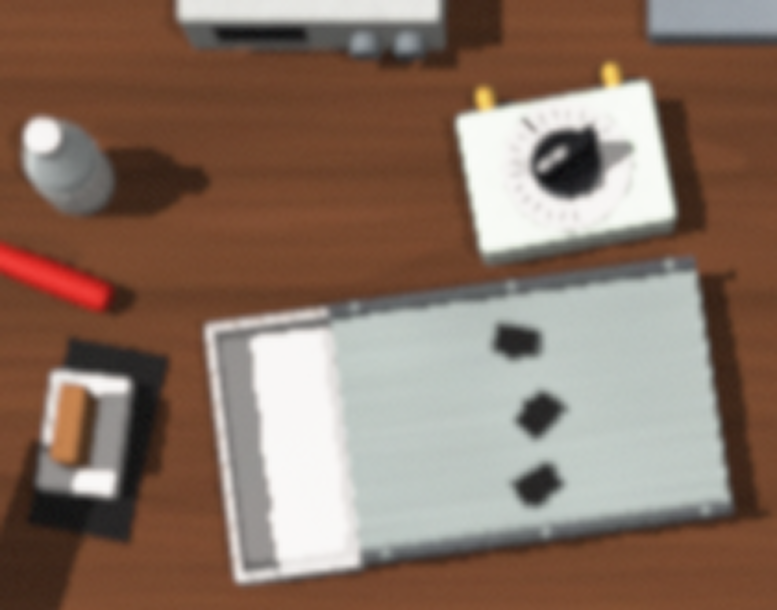

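View pics/c2.png

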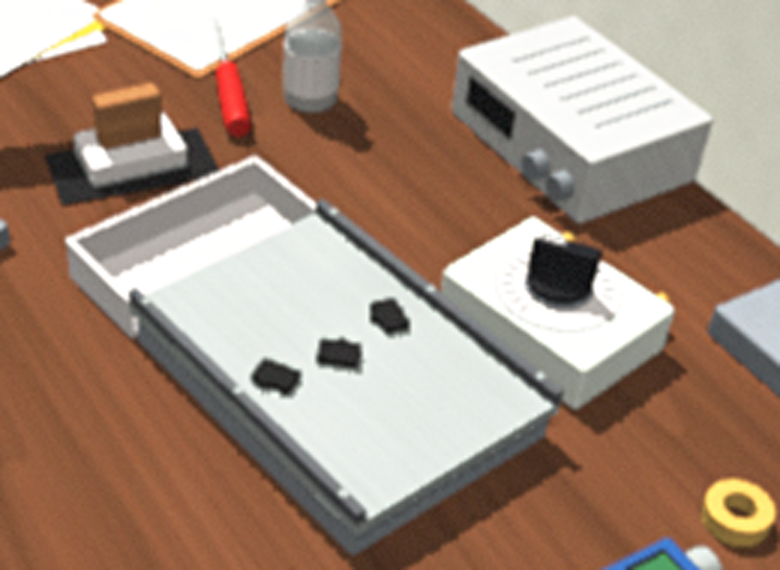

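View pics/c3.png

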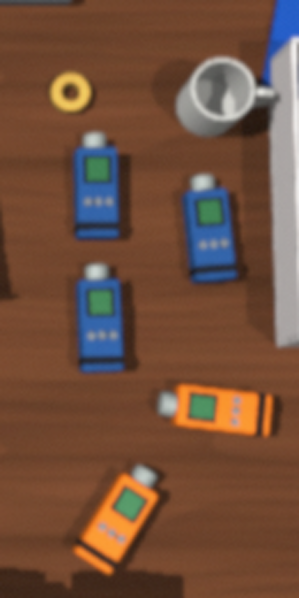

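```bash
python3 - <<'E'
from h import *
s=snapshot("top"); t=snapshot("side")
C=lambda x,y:(180+x/3.7-.5+.5/3.7*0,100+y/3.7-.5)
# station corners via rails tops
w=[((98,-150),(695,260)),((98,130),(330,309)),((-98,-150),(733,510)),((-98,130),(362,568))]
P=np.array([ray(s,*C(*c),.052) for _,c in w]); S=np.array([a for a,_ in w])/1000.
def fit(S,P):
    a=S-S.mean(0);b=P-P.mean(0); th=np.arctan2((a[:,0]*b[:,1]-a[:,1]*b[:,0]).sum(),(a*b).sum())
    M=np.array([[np.cos(th),-np.sin(th)],[np.sin(th),np.cos(th)]]); return th,P.mean(0)-M@S.mean(0),M
th,o,M=fit(S,P); print("station",np.degrees(th),o,"res",P-(S@M.T+o))
# verify outlines in both pictures
ims={}
for n,c in(("top",s),("side",t)):
    im=c["color"][:,:,::-1].copy()
    for pts,z in(([(98,-150),(98,130),(-98,130),(-98,-150)],.052),([(90,130),(-90,130)],.04),([(98,220),(-98,220)],.04)):
        q=np.array([proj(c,[*(M@(np.array(p)/1000)+o),z]) for p in pts]); cv2.polylines(im,[np.round(q*8).astype(int)],True,(0,0,255),1,cv2.LINE_AA,3)
    ims[n]=im
cv2.imwrite("pics/o1.png",cv2.resize(ims["top"][150:270,220:400],None,fx=4,fy=4)); cv2.imwrite("pics/o2.png",cv2.resize(ims["side"][170:330,240:440],None,fx=3.5,fy=3.5))
# unit corners top z=.045 (station-like orientation)
wu=[((55,75),(455,114)),((55,-75),(650,80)),((-55,-75),(676,217)),((-55,75),(482,252))]
P=np.array([ray(s,*C(*c),.045) for _,c in wu]);S=np.array([a for a,_ in wu])/1000.
th,o,M=fit(S,P); print("unit",np.degrees(th),o,"res",(P-(S@M.T+o))*1000)
print("bar ends",ray(s,*C(537,172),.091),ray(s,*C(592,130),.091), "mark",ray(s,*C(529,125),.046))
# chips z .004
for c in((518,341),(541,413),(538,485)): print("chip",ray(s,*C(*c),.046))
# scraper grip top z .075
for c in ((70,385),(92,390),(78,465),(55,460)): print("grip",ray(s,*C(*c),.075))
for c in ((68,340),(168,357),(130,540),(28,523)): print("mat",ray(s,*C(*c),.003))
# detectors
hsv=cv2.cvtColor(s["color"],cv2.COLOR_RGB2HSV); m=((hsv[...,0]>100)&(hsv[...,0]<125)&(hsv[...,1]>120)).astype(np.uint8); m[:,:385]=0; m[:,495:]=0
m=cv2.morphologyEx(m,cv2.MORPH_CLOSE,np.ones((11,11)))
for c in cv2.findContours(m,0,2)[0]:
    if cv2.contourArea(c)>100: r=cv2.minAreaRect(c); print("det",r,ray(s,*r[0],.034))
E
```

```text
station 8.484756868390683 [0.51181448 0.01000995] res [[-1.51121379e-03  1.28685217e-04]
 [ 8.42508879e-04 -1.44181727e-03]
 [ 2.15792922e-03  1.22973147e-03]
 [-1.48922431e-03  8.34005778e-05]]
unit 10.66891378157899 [ 0.70444119 -0.02578206] res [[ 0.04928459  1.15485967]
 [-0.32430362 -0.76048053]
 [ 0.17432835 -0.18028411]
 [ 0.10069067 -0.21409504]]
bar ends [ 0.68605901 -0.00434805] [ 0.71827563 -0.04500699] mark [0.73586041 0.00248194]
chip [0.56770941 0.0096216 ]
chip [ 0.51267817 -0.00810118]
chip [ 0.45800719 -0.00619731]
grip [0.52704845 0.34110107]
grip [0.52336592 0.32463012]
grip [0.46714944 0.33320731]
grip [0.47079039 0.35035238]
mat [0.57568699 0.36035983]
mat [0.56261652 0.28209624]
mat [0.4195458  0.30743569]
mat [0.43226478 0.38647767]
det ((423.115966796875, 250.8192138671875), (39.20103073120117, 18.726608276367188), 87.1375961303711) [ 0.40439822 -0.27909186]
det ((470.80682373046875, 211.9150848388672), (39.46616744995117, 19.209657669067383), 83.9909896850586) [ 0.51448599 -0.41375066]
det ((421.5936584472656, 193.62164306640625), (38.97515106201172, 18.41683006286621), 87.95458984375) [ 0.5658817 -0.2770864]
```

View pics/o1.png

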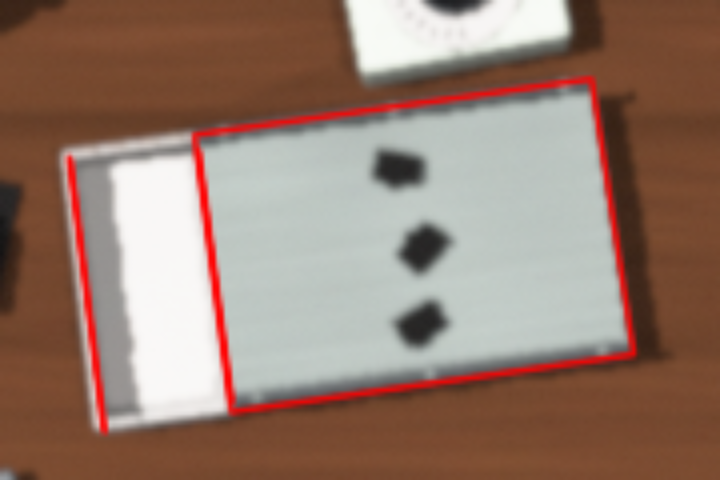

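View pics/o2.png

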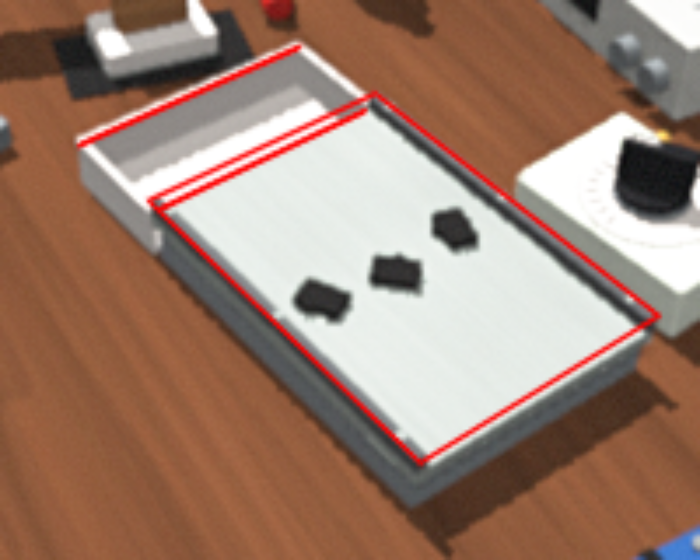

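```bash
cat > m.py <<'E'
# usage: m.py "<last row sent, 6 numbers or ->" "x y z yaw[;x y z yaw...]"   (m, deg) prints rows in tool axes
import sys,json,os
from h import *
F='cmd.json'
def load():
    return json.load(open(F)) if os.path.exists(F) else None
def axes(yaw):
    a=np.radians(yaw); x=np.array([0,0,-1.]); y=np.array([np.cos(a),np.sin(a),0]); return np.c_[x,y,np.cross(x,y)]
if __name__=="__main__":
    c=load(); M=axes(c[3])
    if sys.argv[1]!='-':
        r=[float(v) for v in sys.argv[1].replace(',',' ').split()]
        p=np.array(c[:3])+M@np.array(r[:3])/1000; c=[*p,c[3]-r[3]]; json.dump(c,open(F,'w')); M=axes(c[3])
    o=get_obs(); print("cmd",np.round(c,4),"meas",np.round(o["tool_pos"],4),"q",np.round(o["joint_pos"],1),"F",np.round(o["force"],1),"open",round(o["opening"],4),"t",round(o["clock"],2))
    prev=np.array(c)
    if len(sys.argv)>2:
      for w in sys.argv[2].split(';'):
        w=np.array([float(v) for v in w.split()]); d=M.T@(w[:3]-np.array(c[:3]))*1000; t=c[3]-w[3]
        n=max(np.linalg.norm(w[:3]-prev[:3])/.0625,abs(w[3]-prev[3])/10.7); print([round(v,1) for v in [*d,t,0,0]],"n=%.1f"%n); prev=w
E
python3 - <<'E'
from h import *; import json
o=get_obs(); M=R.from_euler('xyz',o["orientation"],degrees=True).as_matrix(); print(M.round(3)); y=np.degrees(np.arctan2(M[1,1],M[0,1])); print(y)
json.dump([.229,.635,.227,float(y)],open('cmd.json','w'))
s=snapshot("top");t=snapshot("side")
# box rim: left edge pts
print(tri(s,(499,130),t,(603,364))); 
crop(t,430,300,640,480,3.6,"c4.png")
E
python3 m.py - "0.7044 -0.0258 0.16 38.4;0.7044 -0.0258 0.064 38.4"
```

```text
[[-0.    -0.34  -0.94 ]
 [-0.001 -0.94   0.34 ]
 [-1.     0.001 -0.   ]]
-109.87559706271257
[ 0.73784136 -0.4863571   0.06492421]
cmd [   0.229     0.635     0.227  -109.8756] meas [0.2294 0.6348 0.2265] q [ 86.6  20.6   0.7  -0.  -70.1 -16.5] F [ 0.4  0.1 -0.4] open 0.0876 t 0.4
[np.float64(67.0), np.float64(459.8), np.float64(-671.7), np.float64(-148.3), 0, 0] n=13.9
[np.float64(163.0), np.float64(459.8), np.float64(-671.7), np.float64(-148.3), 0, 0] n=1.5
```

View pics/c4.png

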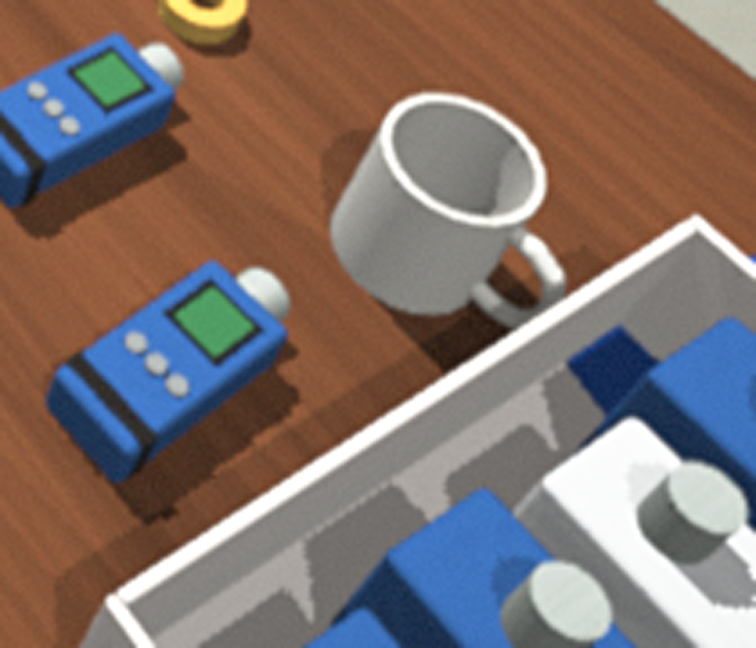

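```bash
python3 - <<'E'
from h import *
s=snapshot("top");t=snapshot("side")
crop(t,60,0,260,190,3.1,"c5.png");crop(s,0,180,180,370,3.1,"c6.png")
E
```

```text
(no output)
```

View pics/c5.png

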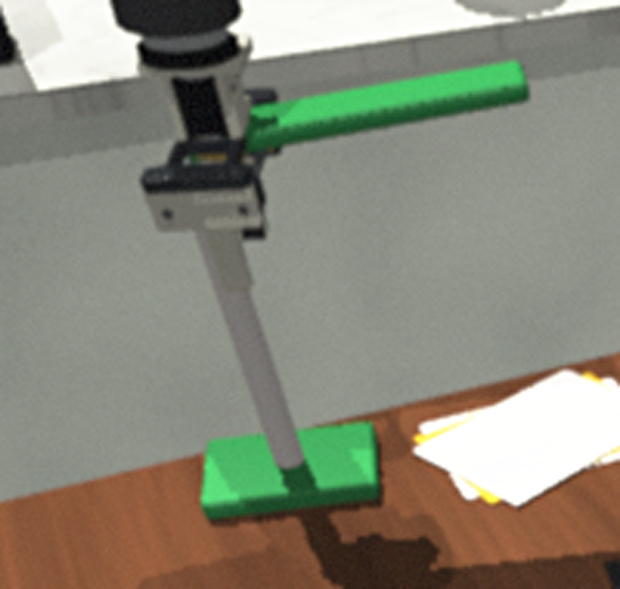

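View pics/c6.png

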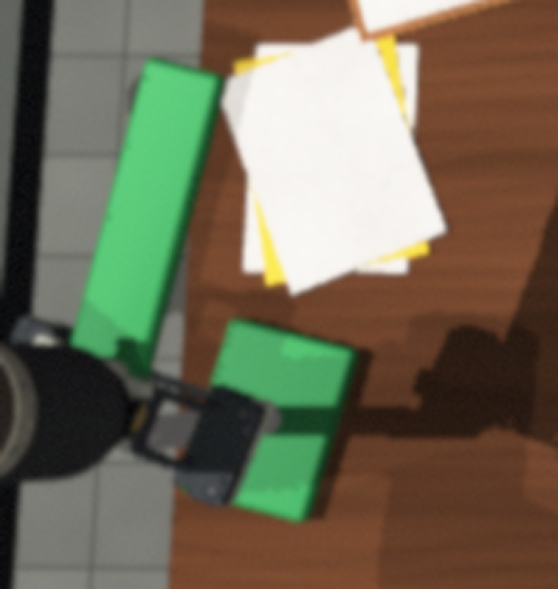

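```bash
python3 - <<'E'
from h import *
s=snapshot("top");t=snapshot("side")
b1=ray(s,0+270/3.1,180+410/3.1,.02); b2=ray(t,60+290/3.1,467/3.1,.02); print(b1,b2)
# base box corners top z~.02
for c in((232,320),(358,350),(310,522)): print("base",ray(s,c[0]/3.1,180+c[1]/3.1,.02))
for p in [(505,80,148,65),]:
    print(tri(s,((205)/3.1,180+72/3.1),t,(60+525/3.1,85/3.1)), tri(s,(150/3.1,180+375/3.1),t,(60+250/3.1,140/3.1)))
for z in(.02,.1,.2,.3,.4,.5): print(z,proj(s,[*b2,z]).round(),proj(t,[*b2,z]).round())
E
```

```text
[0.22879815 0.65395045] [0.21835933 0.64467614]
base [0.30914278 0.69294605]
base [0.28291023 0.57740292]
base [0.13015987 0.61261416]
[0.47609333 0.57924797 0.34971313] [0.25512551 0.61513812 0.32978255]
0.02 [ 90. 316.] [154. 151.]
0.1 [ 78. 316.] [147. 126.]
0.2 [ 61. 317.] [137.  93.]
0.3 [ 41. 317.] [126.  56.]
0.4 [ 18. 318.] [115.  14.]
0.5 [ -9. 319.] [101. -34.]
```

Request:
carry_out:
  series:
    - [[0,0,10,0,0,0],[0,0,20,0,0,0],[0,0,30,0,0,0],[0,0,40,0,0,0]]
  hand: -1

```text
clock: 1.1
tool_pos: [0.1909, 0.6487, 0.2266]
orientation: [-80.2, 90.0, 80.0]
force: [0.0, -0.6, 1.0]
opening: 0.0879
```

```bash
python3 m.py "0 0 40 0 0 0" "0.09 0.69 0.227 -110;0.09 0.45 0.227 -110"
```

```text
cmd [   0.1914    0.6486    0.227  -109.8756] meas [0.1909 0.6487 0.2266] q [ 90.1  20.7   0.9   0.  -70.2 -19.9] F [ 0.  -0.6  1. ] open 0.0879 t 1.1
[np.float64(0.0), np.float64(-4.5), np.float64(109.4), np.float64(0.1), 0, 0] n=1.8
[np.float64(0.0), np.float64(221.2), np.float64(27.8), np.float64(0.1), 0, 0] n=3.8
```

Request:
carry_out:
  series:
    - [[0,-2,40,0,0,0],[0,-4,80,0,0,0],[0,-4,110,0,0,0],[0,50,90,0,0,0],[0,100,72,0,0,0],[0,150,54,0,0,0],[0,200,36,0,0,0],[0,240,20,0,0,0],[0,260,20,0,0,0],[0,260,20,0,0,0]]

```text
clock: 2.35
tool_pos: [0.0842, 0.4099, 0.2273]
orientation: [-51.7, 89.9, 108.5]
force: [-0.5, 0.8, -0.3]
opening: 0.0874
```

```bash
python3 m.py "0 260 20 0 0 0" "0.4 0.35 0.2 -141.6;0.7044 -0.0258 0.17 -141.6;0.7044 -0.0258 0.12 -141.6"
```

```text
cmd [ 8.420000e-02  4.109000e-01  2.270000e-01 -1.098756e+02] meas [0.0842 0.4099 0.2273] q [105.7  -4.8 -29.4  -0.  -65.3 -35.5] F [-0.5  0.8 -0.3] open 0.0874 t 2.35
[np.float64(27.0), np.float64(-50.1), np.float64(-317.7), np.float64(31.7), 0, 0] n=5.2
[np.float64(57.0), np.float64(199.8), np.float64(-731.7), np.float64(31.7), 0, 0] n=7.8
[np.float64(107.0), np.float64(199.8), np.float64(-731.7), np.float64(31.7), 0, 0] n=0.8
```

Request:
carry_out:
  series:
    - [[27,-50,-318,31.7,0,0],[27,-50,-318,31.7,0,0],[27,-50,-318,31.7,0,0],[27,-50,-318,31.7,0,0],[27,-50,-318,31.7,0,0],[27,-50,-318,31.7,0,0],[27,-50,-318,31.7,0,0],[57,200,-732,31.7,0,0],[57,200,-732,31.7,0,0],[57,200,-732,31.7,0,0]]

```text
clock: 3.6
tool_pos: [0.5186, 0.2045, 0.1886]
orientation: [-87.1, 89.9, 41.5]
force: [0.7, 1.2, 0.7]
opening: 0.0874
```

```bash
python3 - <<'E'
from h import *
o=get_obs(); print(o["tool_pos"],o["orientation"],o["joint_pos"])
M=R.from_euler('xyz',o["orientation"],degrees=True).as_matrix(); print(np.degrees(np.arctan2(M[1,1],M[0,1])))
E
```

```text
[0.51857912 0.20453355 0.18857113] [-87.09865659  89.91590397  41.5263757 ] [ 4.16495488e+01  1.11304539e+01 -1.75471862e+01  2.06230508e-04
 -6.12382640e+01 -3.02461565e+00]
-141.3749708382005
```

```bash
echo "[0.5181,0.2042,0.1884,-141.58]">cmd.json; python3 m.py - "0.7044 -0.0258 0.15 -141.6;0.7044 -0.0258 0.11 -141.6"
```

```text
cmd [   0.5181    0.2042    0.1884 -141.58  ] meas [0.5186 0.2045 0.1886] q [ 41.6  11.1 -17.5   0.  -61.2  -3. ] F [0.7 1.2 0.7] open 0.0874 t 3.6
[np.float64(38.4), np.float64(-3.0), np.float64(-296.0), np.float64(0.0), 0, 0] n=4.8
[np.float64(78.4), np.float64(-3.0), np.float64(-296.0), np.float64(0.0), 0, 0] n=0.6
```

Request:
carry_out:
  series:
    - [[38,-3,-296,0,0,0],[38,-3,-296,0,0,0],[38,-3,-296,0,0,0],[38,-3,-296,0,0,0],[38,-3,-296,0,0,0],[38,-3,-296,0,0,0],[78,-3,-296,0,0,0],[78,-3,-296,0,0,0]]

```text
clock: 4.6
tool_pos: [0.7022, -0.0241, 0.1074]
orientation: [55.3, 89.7, -176.2]
force: [0.1, -0.1, -0.2]
opening: 0.0875
```

```bash
python3 m.py "78 -3 -296 0 0 0" "0.7044 -0.0258 0.064 -141.6"; python3 - <<'E'
from h import *
s=snapshot("top");t=snapshot("side")
crop(t,350,130,550,280,4,"d1.png"); crop(s,270,90,400,190,5,"d2.png")
E
```

```text
cmd [ 7.0440e-01 -2.5800e-02  1.1040e-01 -1.4158e+02] meas [ 0.7022 -0.0241  0.1074] q [ 13.8  28.2  -3.6  -0.1 -58.6  24.7] F [ 0.1 -0.1 -0.2] open 0.0875 t 4.6
[np.float64(46.4), np.float64(-0.0), np.float64(0.0), np.float64(0.0), 0, 0] n=0.7
```

View pics/d1.png

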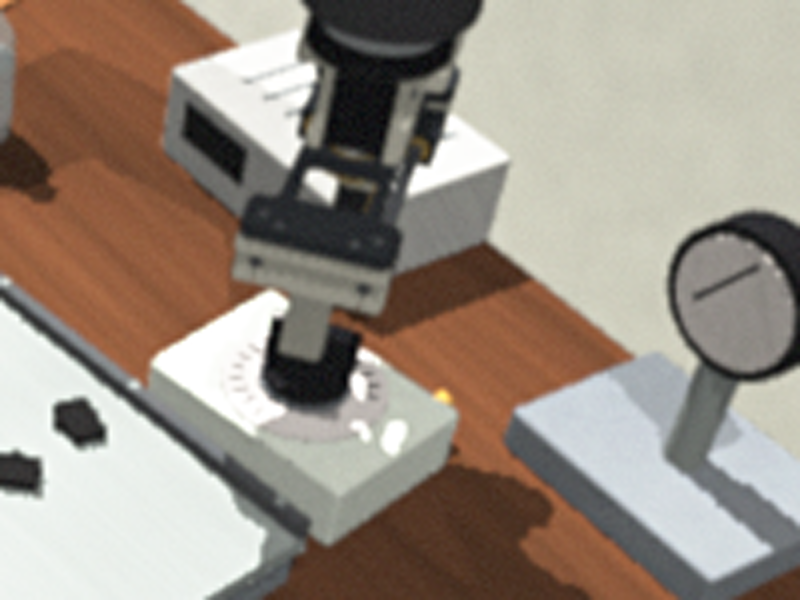

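View pics/d2.png

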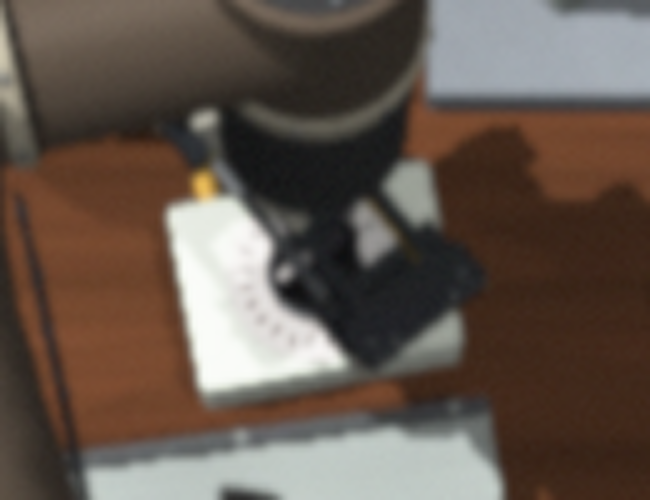

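Request:
carry_out:
  series:
    - [[20,0,0,0,0,0],[46,0,0,0,0,0],[46,0,0,0,0,0],[46,0,0,0,0,0]]

```text
clock: 5.2
tool_pos: [0.706, -0.0253, 0.0662]
orientation: [-128.4, 89.8, 0.1]
force: [0.1, 0.3, 0.7]
opening: 0.0874
```

```bash
python3 m.py "46 0 0 0 0 0"; python3 - <<'E'
from h import *
t=snapshot("side")
crop(t,350,130,550,280,4,"d3.png")
E
```

```text
cmd [ 7.0440e-01 -2.5800e-02  6.4400e-02 -1.4158e+02] meas [ 0.706  -0.0253  0.0662] q [ 13.7  30.4  -5.8   0.  -53.7  24.7] F [0.1 0.3 0.7] open 0.0874 t 5.2
```

View pics/d3.png

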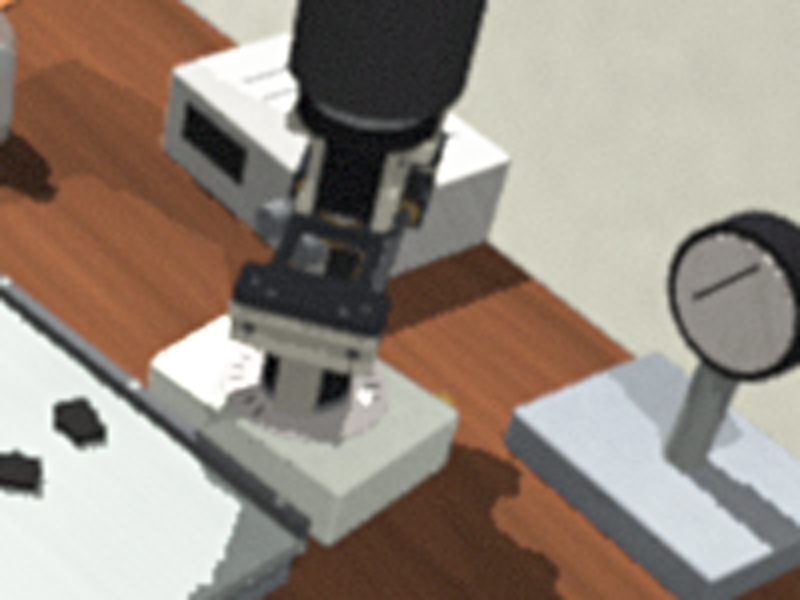

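Request:
carry_out:
  series:
    - [[0,0,0,0,0,0],[0,0,0,0,0,0],[0,0,0,0,0,0],[0,0,0,0,0,0],[0,0,0,0,0,0],[0,0,0,0,0,0]]
  hand: 1

```text
clock: 6.0
tool_pos: [0.7048, -0.0259, 0.0638]
orientation: [64.3, 90.0, -167.3]
force: [-0.3, 0.5, -0.3]
opening: 0.0329
```

Request:
carry_out:
  series:
    - [[0,0,0,-8,0,0],[0,0,0,-16,0,0],[0,0,0,-24,0,0],[0,0,0,-32,0,0],[0,0,0,-40,0,0],[0,0,0,-48,0,0],[0,0,0,-53,0,0],[0,0,0,-58,0,0],[0,0,0,-58,0,0]]

```text
clock: 7.12
tool_pos: [0.7044, -0.0258, 0.0639]
orientation: [-4.5, 90.0, -178.1]
force: [-1.5, 0.3, 1.5]
opening: 0.0141
```

```bash
python3 m.py "0 0 0 -58 0 0"; python3 -c "
from plant import get_obs; o=get_obs(); print(o['moment'],o['force'])"
```

```text
cmd [ 7.044e-01 -2.580e-02  6.440e-02 -8.358e+01] meas [ 0.7044 -0.0258  0.0639] q [ 13.7  30.5  -5.9  -0.  -53.6  82.7] F [-1.5  0.3  1.5] open 0.0141 t 7.12
[0.26649364 0.73841499 0.06551119] [-1.46140165  0.29743846  1.52429379]
```

Request:
carry_out:
  series:
    - [[0,0,0,-2,0,0],[0,0,0,-4,0,0],[0,0,0,-5,0,0],[0,0,0,-5,0,0],[0,0,0,-5,0,0]]

```text
clock: 7.75
tool_pos: [0.7044, -0.0256, 0.0639]
orientation: [-22.5, 90.0, 168.9]
force: [-4.2, 2.6, 3.6]
opening: 0.0138
```

```bash
python3 m.py "0 0 0 -5 0 0" ; python3 - <<'E'
from h import *
o=get_obs(); print(o['moment'],o['force'])
M=R.from_euler('xyz',o["orientation"],degrees=True).as_matrix(); print(np.degrees(np.arctan2(M[1,1],M[0,1])))
E
```

```text
cmd [ 7.044e-01 -2.580e-02  6.440e-02 -7.858e+01] meas [ 0.7044 -0.0256  0.0639] q [ 13.7  30.5  -5.9  -0.  -53.6  87.7] F [-4.2  2.6  3.6] open 0.0138 t 7.75
[1.07084492 1.67199798 0.04675278] [-4.21787172  2.6221777   3.55011285]
-78.57144009771524
```

Request:
carry_out:
  series:
    - [[0,0,0,-2,0,0],[0,0,0,-4,0,0],[0,0,0,-4,0,0],[0,0,0,-4,0,0]]

```text
clock: 8.25
tool_pos: [0.7045, -0.0256, 0.0639]
orientation: [-64.0, 90.0, 131.4]
force: [-4.5, 4.0, 4.0]
opening: 0.0147
```

```bash
python3 m.py "0 0 0 -4 0 0" ; python3 - <<'E'
from h import *
o=get_obs(); print(o['moment'],o['force'],o['tau'])
t=snapshot("side")
crop(t,380,140,500,280,4.2,"d4.png")
E
```

```text
cmd [ 7.044e-01 -2.580e-02  6.440e-02 -7.458e+01] meas [ 0.7045 -0.0256  0.0639] q [ 13.7  30.5  -5.9  -0.  -53.6  91.7] F [-4.5  4.   4. ] open 0.0147 t 8.25
[ 1.18509822  1.58678369 -0.76112111] [-4.50278795  4.02690819  3.99232722] [ -1.42563097 -65.33421278  26.17560625   7.48531759   1.33292869
   0.76408222]
```

View pics/d4.png

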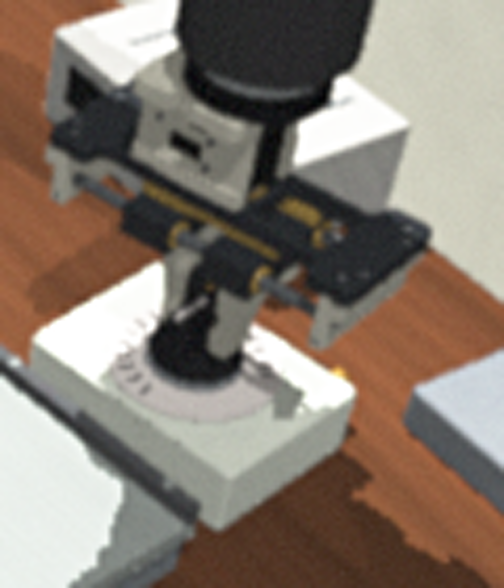

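Request:
carry_out:
  series:
    - [[0,0,0,4,0,0],[0,0,0,4,0,0]]

```text
clock: 8.55
tool_pos: [0.7045, -0.0256, 0.0639]
orientation: [-28.3, 90.0, 163.1]
force: [-5.0, 3.3, 2.8]
opening: 0.014
```

Request:
carry_out:
  series:
    - [[0,0,0,0,0,0],[0,0,0,0,0,0],[0,0,0,0,0,0],[0,0,0,0,0,0],[-45,0,0,0,0,0],[-90,0,0,0,0,0],[-120,0,0,0,0,0],[-120,0,0,0,0,0]]
  hand: -1

```text
clock: 9.55
tool_pos: [0.7065, -0.0258, 0.1876]
orientation: [175.1, 89.7, 6.6]
force: [-0.2, 0.0, -0.5]
opening: 0.0854
```

```bash
python3 m.py "0 0 0 4 0 0" >/dev/null;python3 m.py "-120 0 0 0 0 0" "0.53 0.2 0.185 -99"; python3 - <<'E'
from h import *
s=snapshot("top");t=snapshot("side")
crop(s,180,100,390,265,3.7,"e1.png"); crop(t,230,120,330,220,6,"e2.png")
E
```

```text
cmd [ 7.044e-01 -2.580e-02  1.844e-01 -7.858e+01] meas [ 0.7065 -0.0258  0.1876] q [ 13.7  24.6   1.8   0.  -66.8  87.8] F [-0.2  0.  -0.5] open 0.0854 t 9.55
[np.float64(-0.6), np.float64(-255.9), np.float64(126.2), np.float64(20.4), 0, 0] n=4.6
```

View pics/e1.png

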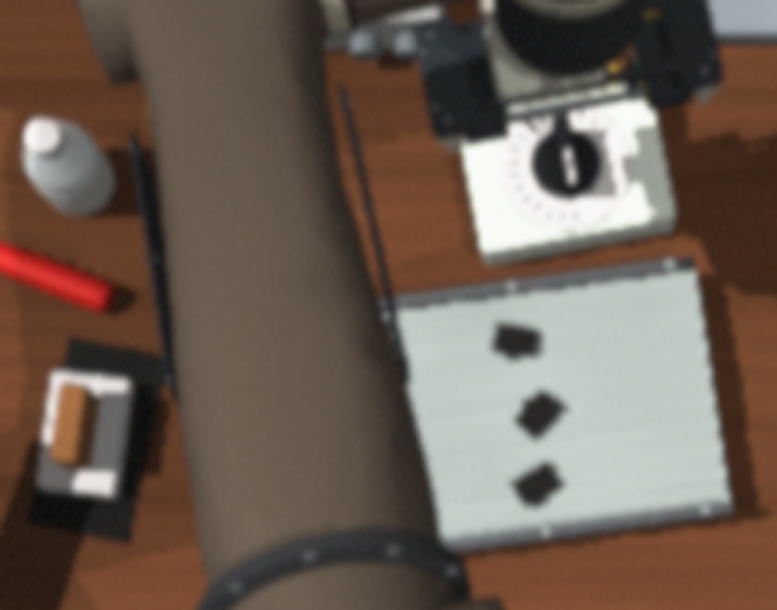

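View pics/e2.png

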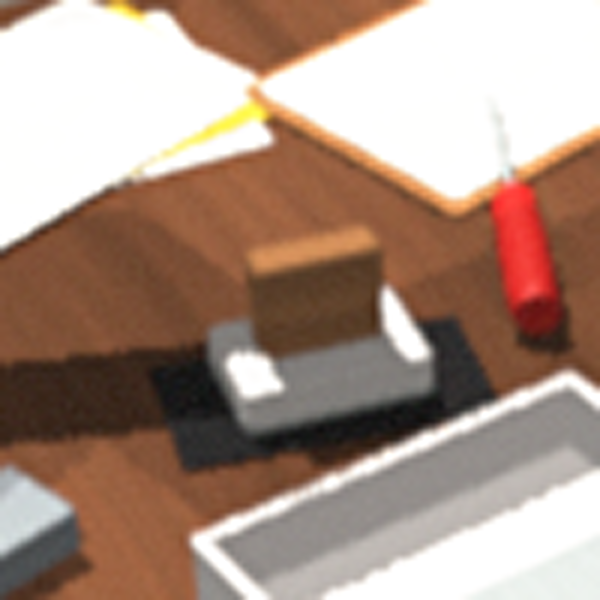

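```bash
python3 - <<'E'
from h import *
s=snapshot("top");t=snapshot("side")
C=lambda x,y:(180+x/3.7-.4,100+y/3.7-.4); D=lambda x,y:(230+x/6-.4,120+y/6-.4)
S=[ray(s,*C(*c),.025) for c in((52,368),(132,377),(118,497),(38,487))]; print(np.array(S)); print("sole c",np.mean(S,0),"dir",np.degrees(np.arctan2(*((S[0]+S[1]-S[2]-S[3])[::-1]))))
G=[ray(t,*D(*c),.075) for c in((247,258),(370,228),(383,245),(250,278))]; print("side grip",np.array(G),np.mean(G,0))
G=[ray(s,*C(*c),.075) for c in((68,385),(93,388),(80,467),(54,462))]; print("top grip",np.array(G),np.mean(G,0))
N=[ray(t,*D(*c),.003) for c in((190,468),(152,372),(458,318),(500,400))]; print("side mat",np.array(N),np.mean(N,0))
N=[ray(s,*C(*c),.003) for c in ((68,340),(168,357),(130,540),(28,523))]; print("mat top",np.mean(N,0))
E
```

```text
[[0.54903462 0.36654141]
 [0.54232976 0.30493604]
 [0.44968235 0.31287515]
 [0.457025   0.37409649]]
sole c [0.49951793 0.33961227] dir -4.79633450266335
side grip [[0.4688291  0.34858994]
 [0.52769046 0.34480541]
 [0.52685957 0.32973147]
 [0.46361766 0.33363394]] [0.4967492  0.33919019]
top grip [[0.52676416 0.34230352]
 [0.52459681 0.32365104]
 [0.46539161 0.33139666]
 [0.46901976 0.35075891]] [0.49644309 0.33702753]
side mat [[0.41790438 0.30883632]
 [0.43083539 0.38390842]
 [0.57674543 0.35605278]
 [0.56404183 0.2887697 ]] [0.49738176 0.33439181]
mat top [0.49724066 0.33379668]
```

```bash
python3 m.py - "0.498 0.3385 0.185 -95.5;0.498 0.3385 0.1 -95.5;0.498 0.3385 0.038 -95.5"
```

```text
cmd [ 7.044e-01 -2.580e-02  1.844e-01 -7.858e+01] meas [ 0.7041 -0.0259  0.1827] q [ 13.7  24.9   1.5  -0.  -66.8  87.7] F [ 0.6 -0.8  0.8] open 0.0871 t 9.75
[np.float64(-0.6), np.float64(-398.0), np.float64(130.2), np.float64(16.9), 0, 0] n=6.7
[np.float64(84.4), np.float64(-398.0), np.float64(130.2), np.float64(16.9), 0, 0] n=1.4
[np.float64(146.4), np.float64(-398.0), np.float64(130.2), np.float64(16.9), 0, 0] n=1.0
```

Request:
carry_out:
  series:
    - [[-1,-398,130,17,0,0],[-1,-398,130,17,0,0],[-1,-398,130,17,0,0],[-1,-398,130,17,0,0],[-1,-398,130,17,0,0],[-1,-398,130,17,0,0],[-1,-398,130,17,0,0],[-1,-398,130,17,0,0],[50,-398,130,17,0,0],[84,-398,130,17,0,0]]

```text
clock: 11.0
tool_pos: [0.4978, 0.3371, 0.0974]
orientation: [49.3, 89.9, -136.3]
force: [0.5, 0.2, -1.0]
opening: 0.0875
```

```bash
python3 m.py "84 -398 130 17 0 0"; python3 - <<'E'
from h import *
s=snapshot("top");t=snapshot("side")
crop(s,150,130,270,250,5,"f1.png"); crop(t,230,90,350,210,5,"f2.png")
E
```

```text
cmd [  0.4982   0.3385   0.1004 -95.58  ] meas [0.4978 0.3371 0.0974] q [ 52.7  20.2 -18.2  -0.  -51.7  31.7] F [ 0.5  0.2 -1. ] open 0.0875 t 11.0
```

View pics/f2.png

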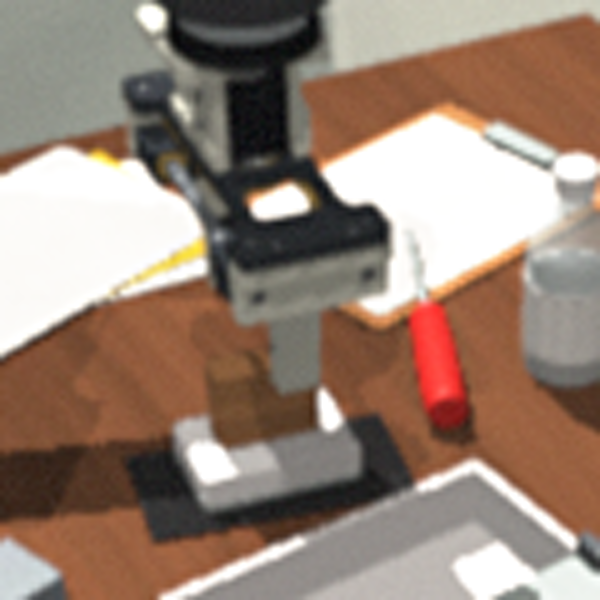

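Request:
carry_out:
  series:
    - [[30,0,0,0,0,0],[62,0,0,0,0,0],[62,0,0,0,0,0],[62,0,0,0,0,0]]

```text
clock: 11.6
tool_pos: [0.4995, 0.339, 0.0396]
orientation: [-141.1, 89.9, 33.4]
force: [-0.5, 0.5, 0.6]
opening: 0.0878
```

Request:
carry_out:
  series:
    - [[0,0,0,0,0,0],[0,0,0,0,0,0],[0,0,0,0,0,0],[0,0,0,0,0,0],[0,0,0,0,0,0],[0,0,0,0,0,0],[0,0,0,0,0,0],[0,0,0,0,0,0],[0,0,0,0,0,0],[0,0,0,0,0,0]]
  hand: 1

```text
clock: 12.85
tool_pos: [0.4986, 0.3386, 0.038]
orientation: [-136.6, 90.0, 37.8]
force: [0.9, 0.7, -0.9]
opening: 0.0216
```

```bash
python3 m.py "62 0 0 0 0 0"; python3 - <<'E'
from h import *
M=np.array([[np.cos(np.radians(8.5)),-np.sin(np.radians(8.5))],[np.sin(np.radians(8.5)),np.cos(np.radians(8.5))]])
for p in((0,-.075),(0,-.115),(0,.128),(.043,-.115),(.043,.128),(-.043,-.115),(-.043,.128)): print(p,(M@np.array(p)+[.512,.010]).round(4))
s=snapshot("top")
hsv=s["color"]; 
crop(s,220,150,400,270,4,"f3.png")
E
```

```text
cmd [ 4.982e-01  3.385e-01  3.840e-02 -9.558e+01] meas [0.4986 0.3386 0.038 ] q [ 52.7  24.2 -21.4   0.  -44.4  31.7] F [ 0.9  0.7 -0.9] open 0.0216 t 12.85
(0, -0.075) [ 0.5231 -0.0642]
(0, -0.115) [ 0.529  -0.1037]
(0, 0.128) [0.4931 0.1366]
(0.043, -0.115) [ 0.5715 -0.0974]
(0.043, 0.128) [0.5356 0.1429]
(-0.043, -0.115) [ 0.4865 -0.1101]
(-0.043, 0.128) [0.4506 0.1302]
```

View pics/f3.png

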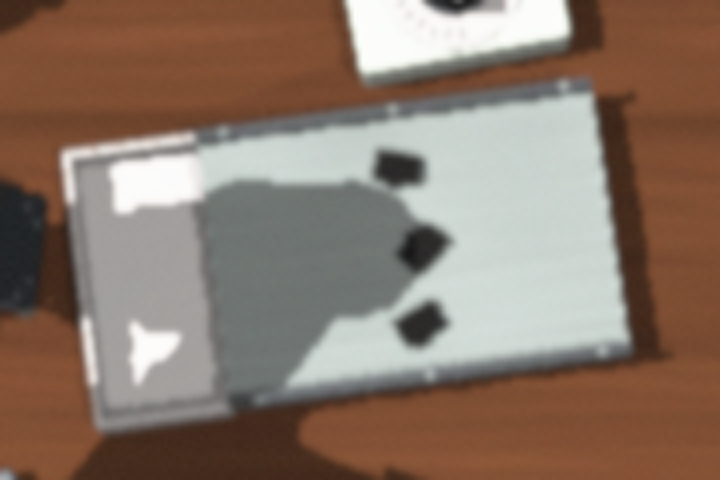

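```bash
python3 - <<'E'
from m import *
E
python3 m.py - "0.4982 0.3385 0.17 -95.5;0.5253 -0.079 0.17 -81.5;0.5253 -0.079 0.09 -81.5"
```

```text
cmd [ 4.982e-01  3.385e-01  3.840e-02 -9.558e+01] meas [0.4986 0.3385 0.038 ] q [ 52.7  24.2 -21.4   0.  -44.4  31.7] F [-0.2  1.6  0.1] open 0.0218 t 12.9
[np.float64(-131.6), np.float64(0.0), np.float64(-0.0), np.float64(-0.1), 0, 0] n=2.1
[np.float64(-131.6), np.float64(412.9), np.float64(-67.6), np.float64(-14.1), 0, 0] n=6.7
[np.float64(-51.6), np.float64(412.9), np.float64(-67.6), np.float64(-14.1), 0, 0] n=1.3
```

Request:
carry_out:
  series:
    - [[-25,0,0,0,0,0],[-75,0,0,0,0,0],[-131,0,0,0,0,0],[-131,45,-7,-2,0,0],[-131,100,-16,-4,0,0],[-131,155,-25,-6,0,0],[-131,210,-34,-8,0,0],[-131,265,-43,-10,0,0],[-131,320,-52,-12,0,0],[-131,370,-60,-13,0,0]]

```text
clock: 14.15
tool_pos: [0.5212, -0.0376, 0.1685]
orientation: [-2.7, 89.9, -175.2]
force: [0.7, 1.1, -2.6]
opening: 0.0218
```

```bash
python3 m.py "-131 370 -60 -13 0 0" "0.5253 -0.079 0.17 -81.5;0.5253 -0.079 0.0764 -81.5"; python3 - <<'E'
from h import *
t=snapshot("side"); crop(t,240,60,440,260,3,"g1.png")
E
```

```text
cmd [ 5.219e-01 -3.550e-02  1.694e-01 -8.258e+01] meas [ 0.5212 -0.0376  0.1685] q [ 17.4   9.  -23.1  -0.  -58.   80.1] F [ 0.7  1.1 -2.6] open 0.0218 t 14.15
[np.float64(-0.6), np.float64(43.5), np.float64(2.2), np.float64(-1.1), 0, 0] n=0.7
[np.float64(93.0), np.float64(43.5), np.float64(2.2), np.float64(-1.1), 0, 0] n=1.5
```

View pics/g1.png

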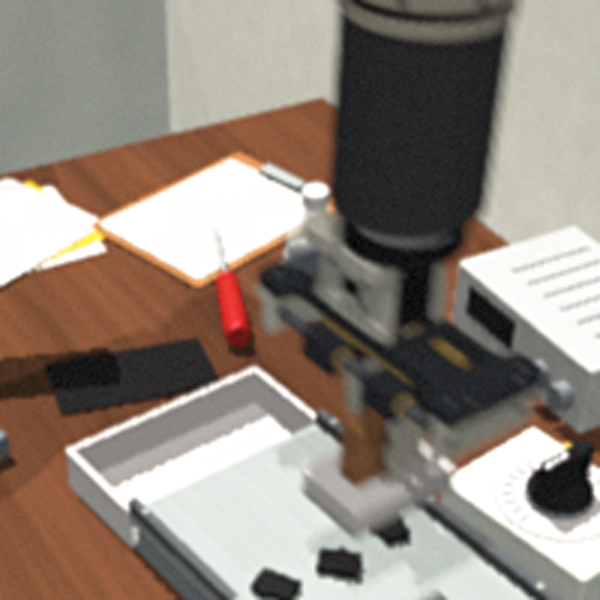

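Request:
carry_out:
  series:
    - [[0,43,2,-1,0,0],[0,43,2,-1,0,0],[40,43,2,-1,0,0],[70,43,2,-1,0,0],[85,43,2,-1,0,0],[93,43,2,-1,0,0],[93,43,2,-1,0,0],[93,43,2,-1,0,0]]

```text
clock: 15.2
tool_pos: [0.5265, -0.0783, 0.0768]
orientation: [178.1, 89.9, 6.5]
force: [0.4, -1.0, -2.2]
opening: 0.0219
```

```bash
python3 m.py "93 43 2 -1 0 0" "0.4928 0.1386 0.0764 -81.5"; python3 - <<'E'
from h import *
t=snapshot("side"); crop(t,270,130,450,310,3.3,"g2.png");s=snapshot("top"); crop(s,220,150,400,270,4,"g3.png")
E
```

```text
cmd [ 5.255e-01 -7.840e-02  7.640e-02 -8.158e+01] meas [ 0.5265 -0.0783  0.0768] q [ 12.7  15.8 -28.4   0.  -45.8  85.8] F [ 0.4 -1.  -2.2] open 0.0219 t 15.2
[np.float64(0.0), np.float64(-219.5), np.float64(0.5), np.float64(-0.1), 0, 0] n=3.5
```

View pics/g2.png

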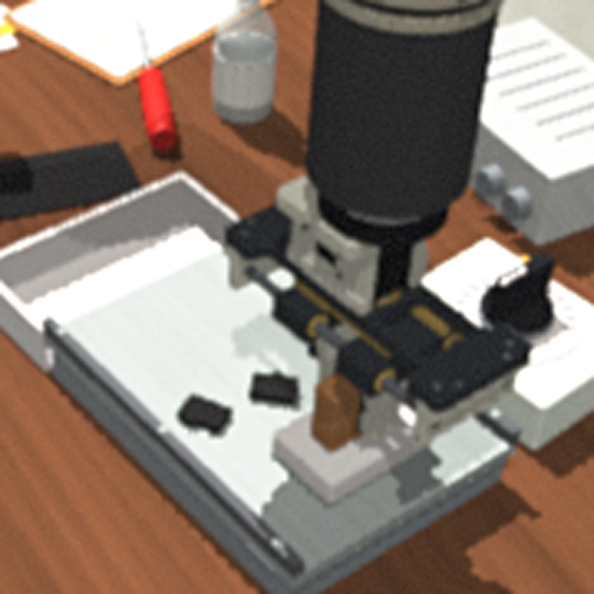

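View pics/g3.png

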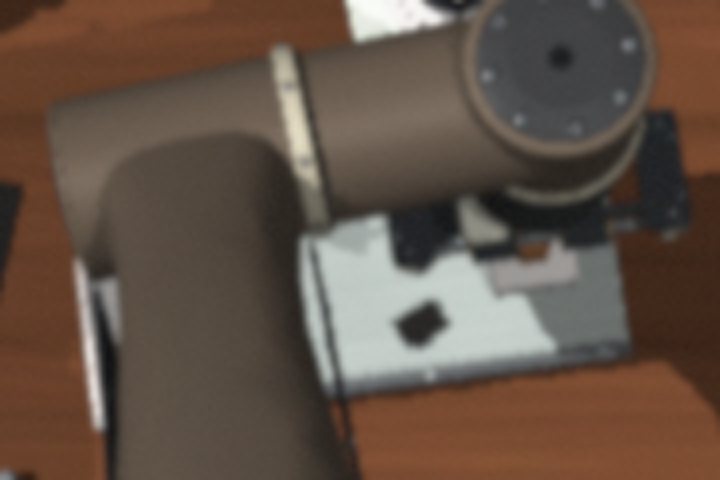

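Request:
carry_out:
  series:
    - [[0,-15,0,0,0,0],[0,-35,0,0,0,0],[0,-55,0,0,0,0],[0,-75,0,0,0,0],[0,-95,0,0,0,0],[0,-115,0,0,0,0],[0,-135,0,0,0,0],[0,-155,0,0,0,0],[0,-172,0,0,0,0],[0,-188,0,0,0,0]]

```text
clock: 16.55
tool_pos: [0.4981, 0.1086, 0.0761]
orientation: [-153.2, 90.0, 35.3]
force: [-0.2, 0.2, -2.8]
opening: 0.0219
```

Request:
carry_out:
  series:
    - [[0,-11,0,0,0,0],[0,-22,0,0,0,0],[0,-32,0,0,0,0],[0,-32,0,0,0,0]]

```text
clock: 17.05
tool_pos: [0.4937, 0.1397, 0.0759]
orientation: [-156.7, 90.0, 31.8]
force: [-0.1, 0.5, -2.8]
opening: 0.0219
```

```bash
python3 m.py "0 -220 0 0 0 0" ; python3 - <<'E'
from h import *
t=snapshot("side"); crop(t,250,110,450,310,3,"g4.png");s=snapshot("top"); crop(s,220,150,400,270,4,"g5.png")
E
```

```text
cmd [ 4.933e-01  1.392e-01  7.640e-02 -8.158e+01] meas [0.4937 0.1397 0.0759] q [ 37.8  14.3 -30.8   0.  -45.   60.7] F [-0.1  0.5 -2.8] open 0.0219 t 17.05
```

View pics/g4.png

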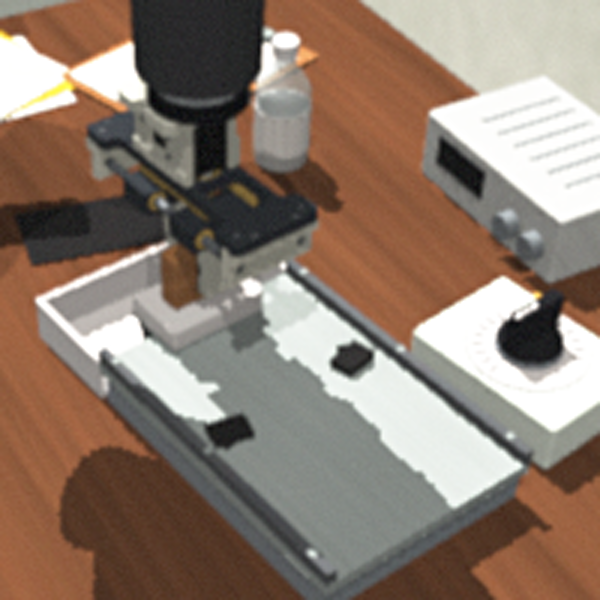

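View pics/g5.png

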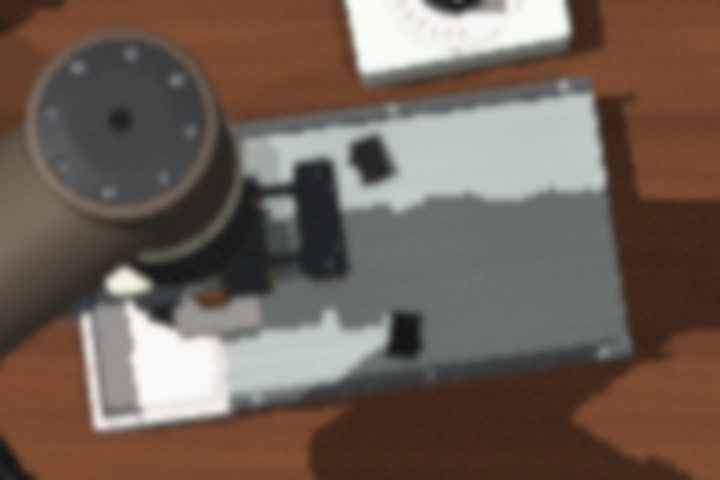

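```bash
python3 - <<'E'
from h import *
s=snapshot("top"); a=np.radians(8.5); M=np.array([[np.cos(a),-np.sin(a)],[np.sin(a),np.cos(a)]])
for c in((405,333),(372,160)):
    p=ray(s,220+c[0]/4-.4,150+c[1]/4-.4,.046); print(p, M.T@(p-[.512,.010]))
for p in((.043,-.08),(.043,.13),(-.043,-.08),(-.043,.13)): print(p,(M@np.array(p)+[.512,.010]).round(4))
E
python3 m.py - "0.4933 0.1392 0.13 -81.5;0.5664 -0.0628 0.13 -81.5;0.5664 -0.0628 0.0764 -81.5"
```

```text
[0.45160293 0.00499924] [-0.06047282  0.00398142]
[0.573489   0.02896681] [0.06361707 0.00966982]
(0.043, -0.08) [ 0.5664 -0.0628]
(0.043, 0.13) [0.5353 0.1449]
(-0.043, -0.08) [ 0.4813 -0.0755]
(-0.043, 0.13) [0.4503 0.1322]
cmd [ 4.933e-01  1.392e-01  7.640e-02 -8.158e+01] meas [0.4936 0.1389 0.0759] q [ 37.7  14.2 -30.8   0.  -45.   60.7] F [ 0.2 -0.6 -3.6] open 0.0221 t 17.2
[np.float64(-53.6), np.float64(-0.0), np.float64(-0.0), np.float64(-0.1), 0, 0] n=0.9
[np.float64(-53.6), np.float64(210.5), np.float64(-42.8), np.float64(-0.1), 0, 0] n=3.4
[np.float64(0.0), np.float64(210.5), np.float64(-42.8), np.float64(-0.1), 0, 0] n=0.9
```

Request:
carry_out:
  series:
    - [[-54,0,0,0,0,0],[-54,50,-10,0,0,0],[-54,105,-20,0,0,0],[-54,160,-31,0,0,0],[-54,210,-40,0,0,0],[-54,210,-40,0,0,0],[-30,210,-40,0,0,0],[-10,210,-40,0,0,0],[0,210,-40,0,0,0],[0,210,-40,0,0,0]]

```text
clock: 18.45
tool_pos: [0.5639, -0.0625, 0.0758]
orientation: [16.7, 90.0, -154.8]
force: [-0.2, 0.4, -3.6]
opening: 0.022
```

```bash
python3 m.py "0 210 -40 0 0 0" ; python3 - <<'E'
from h import *
t=snapshot("side"); crop(t,250,110,450,310,3,"g6.png")
E
```

```text
cmd [ 5.636e-01 -6.270e-02  7.640e-02 -8.158e+01] meas [ 0.5639 -0.0625  0.0758] q [ 13.4  18.8 -24.    0.  -47.3  85. ] F [-0.2  0.4 -3.6] open 0.022 t 18.45
```

View pics/g6.png

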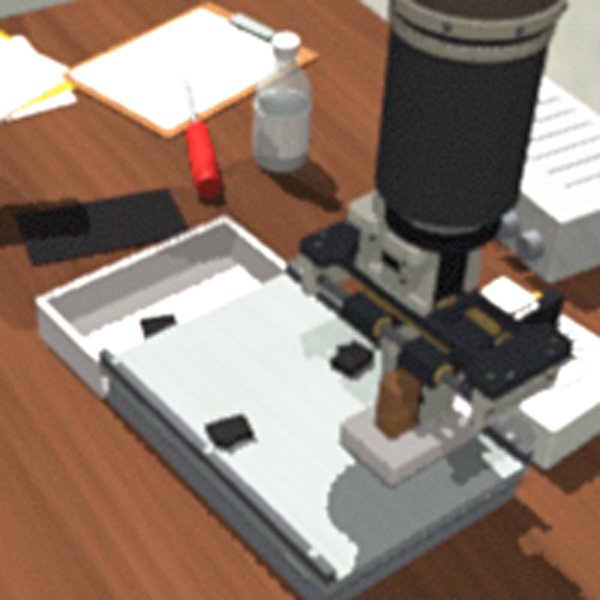

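First chip is in the trough at (158,326) of the crop; the block sits ready behind the upper chip at (352,360).

Request:
carry_out:
  series:
    - [[0,-15,0,0,0,0],[0,-35,0,0,0,0],[0,-55,0,0,0,0],[0,-75,0,0,0,0],[0,-95,0,0,0,0],[0,-115,0,0,0,0],[0,-135,0,0,0,0],[0,-155,0,0,0,0],[0,-172,0,0,0,0],[0,-186,0,0,0,0]]

```text
clock: 19.75
tool_pos: [0.5366, 0.1224, 0.0759]
orientation: [-21.1, 90.0, 167.3]
force: [0.4, -0.4, -2.7]
opening: 0.0221
```

Request:
carry_out:
  series:
    - [[0,-11,0,0,0,0],[0,-20,0,0,0,0],[0,-25,0,0,0,0],[0,-25,0,0,0,0]]

```text
clock: 20.25
tool_pos: [0.5331, 0.1461, 0.0759]
orientation: [56.8, 90.0, -114.7]
force: [0.3, -0.6, -2.2]
opening: 0.022
```

```bash
python3 m.py "0 -211 0 0 0 0" "0.5353 0.1449 0.13 -81.5;0.4813 -0.0755 0.13 -81.5;0.4813 -0.0755 0.0764 -81.5" ; python3 - <<'E'
from h import *
t=snapshot("side"); crop(t,250,110,450,310,3,"g7.png")
E
```

```text
cmd [ 5.327e-01  1.460e-01  7.640e-02 -8.158e+01] meas [0.5331 0.1461 0.0759] q [ 35.6  17.6 -25.8   0.  -46.6  62.8] F [ 0.3 -0.6 -2.2] open 0.022 t 20.25
[np.float64(-53.6), np.float64(1.5), np.float64(-2.4), np.float64(-0.1), 0, 0] n=0.9
[np.float64(-53.6), np.float64(211.6), np.float64(83.3), np.float64(-0.1), 0, 0] n=3.6
[np.float64(0.0), np.float64(211.6), np.float64(83.3), np.float64(-0.1), 0, 0] n=0.9
```

View pics/g7.png

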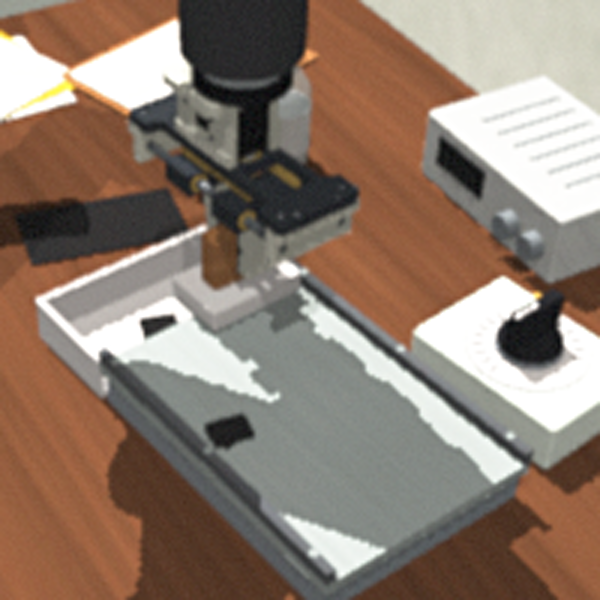

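Second chip has gone over the edge. Now behind the last one.

Request:
carry_out:
  series:
    - [[-54,0,0,0,0,0],[-54,50,20,0,0,0],[-54,105,40,0,0,0],[-54,160,61,0,0,0],[-54,211,81,0,0,0],[-54,211,81,0,0,0],[-30,211,81,0,0,0],[-10,211,81,0,0,0],[0,211,81,0,0,0],[0,211,81,0,0,0]]

```text
clock: 21.55
tool_pos: [0.484, -0.0744, 0.0758]
orientation: [20.2, 90.0, -151.3]
force: [0.1, 0.3, -2.5]
opening: 0.0215
```

```bash
python3 m.py "0 211 81 0 0 0" ; python3 - <<'E'
from h import *
t=snapshot("side"); crop(t,250,110,450,310,3,"g8.png")
E
```

```text
cmd [ 4.834e-01 -7.460e-02  7.640e-02 -8.158e+01] meas [ 0.484  -0.0744  0.0758] q [ 14.3  12.3 -33.6   0.  -44.2  84.1] F [ 0.1  0.3 -2.5] open 0.0215 t 21.55
```

View pics/g8.png

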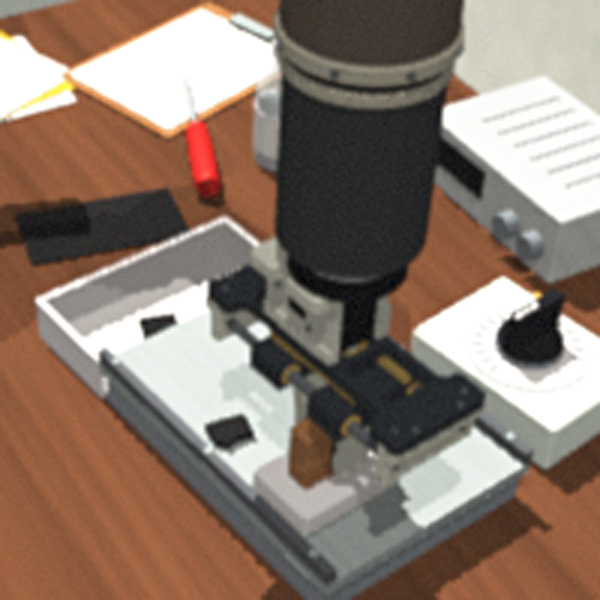

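Request:
carry_out:
  series:
    - [[0,-15,0,0,0,0],[0,-35,0,0,0,0],[0,-55,0,0,0,0],[0,-75,0,0,0,0],[0,-95,0,0,0,0],[0,-115,0,0,0,0],[0,-135,0,0,0,0],[0,-155,0,0,0,0],[0,-172,0,0,0,0],[0,-186,0,0,0,0]]

```text
clock: 22.85
tool_pos: [0.4565, 0.1107, 0.0763]
orientation: [-149.9, 90.0, 38.5]
force: [-0.8, -0.0, -3.2]
opening: 0.022
```

Request:
carry_out:
  series:
    - [[0,-11,0,0,0,0],[0,-20,0,0,0,0],[0,-25,0,0,0,0],[0,-25,0,0,0,0],[-60,-25,0,0,0,0],[-100,-25,0,0,0,0],[-100,-25,0,0,0,0]]

```text
clock: 23.72
tool_pos: [0.4547, 0.1349, 0.1792]
orientation: [-153.8, 89.6, 34.6]
force: [-0.2, -0.3, -3.7]
opening: 0.0219
```

```bash
python3 m.py "-100 -211 0 0 0 0" ; python3 - <<'E'
from h import *
t=snapshot("side"); crop(t,250,110,450,310,3,"g9.png");s=snapshot("top"); crop(s,220,150,400,270,4,"g10.png")
E
```

```text
cmd [  0.4526   0.1342   0.1764 -81.58  ] meas [0.4547 0.1349 0.1792] q [ 40.4   3.4 -28.1   0.  -58.1  58. ] F [-0.2 -0.3 -3.7] open 0.0219 t 23.73
```

View pics/g9.png

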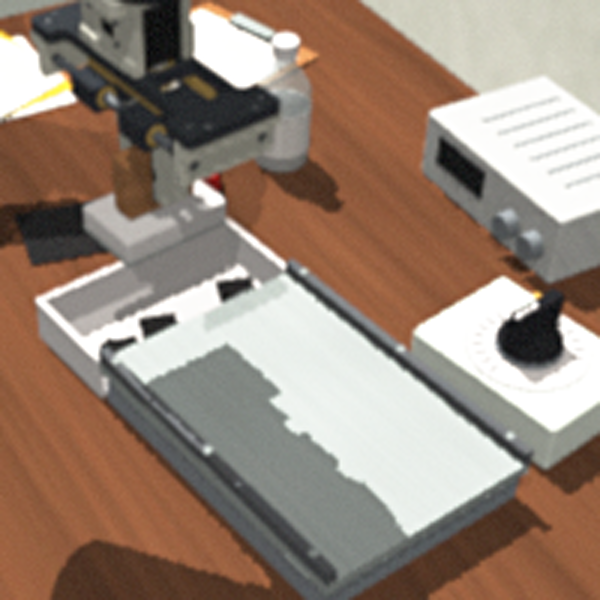

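View pics/g10.png

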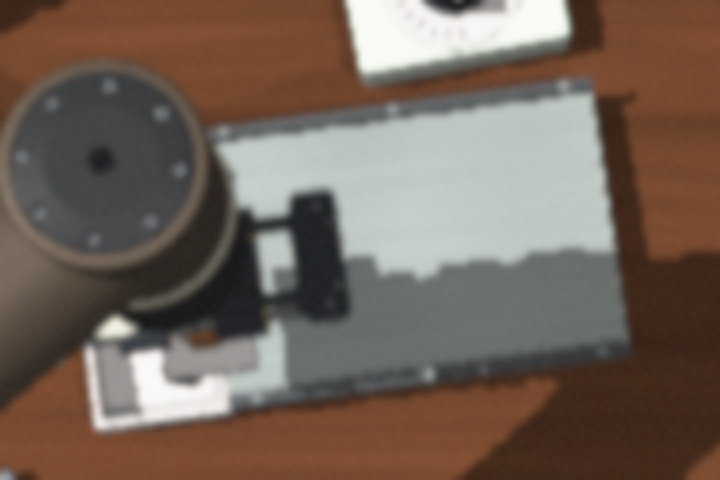

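```bash
python3 m.py - "0.4973 0.334 0.17 -98.5;0.4973 0.334 0.0384 -98.5"
```

```text
cmd [  0.4526   0.1342   0.1764 -81.58  ] meas [0.4525 0.1337 0.1757] q [ 40.4   3.6 -28.3  -0.  -58.   58. ] F [-0.5  0.1 -4.2] open 0.0221 t 23.82
[np.float64(6.4), np.float64(-191.1), np.float64(-73.5), np.float64(16.9), 0, 0] n=3.3
[np.float64(138.0), np.float64(-191.1), np.float64(-73.5), np.float64(16.9), 0, 0] n=2.1
```

Request:
carry_out:
  series:
    - [[6,-50,-20,5,0,0],[6,-100,-40,9,0,0],[6,-150,-58,13,0,0],[6,-191,-73,17,0,0],[6,-191,-73,17,0,0],[60,-191,-73,17,0,0],[105,-191,-73,17,0,0],[128,-191,-73,17,0,0],[138,-191,-73,17,0,0],[138,-191,-73,17,0,0]]

```text
clock: 25.08
tool_pos: [0.4968, 0.3325, 0.0375]
orientation: [66.8, 89.9, -121.8]
force: [-0.3, 0.4, -2.1]
opening: 0.0223
```

```bash
python3 m.py "138 -191 -73 17 0 0"; python3 - <<'E'
from h import *
t=snapshot("side"); crop(t,220,90,340,210,5,"g11.png")
E
```

```text
cmd [ 4.968e-01  3.338e-01  3.840e-02 -9.858e+01] meas [0.4968 0.3325 0.0375] q [ 52.5  24.  -22.    0.  -44.2  28.9] F [-0.3  0.4 -2.1] open 0.0223 t 25.07
```

View pics/g11.png

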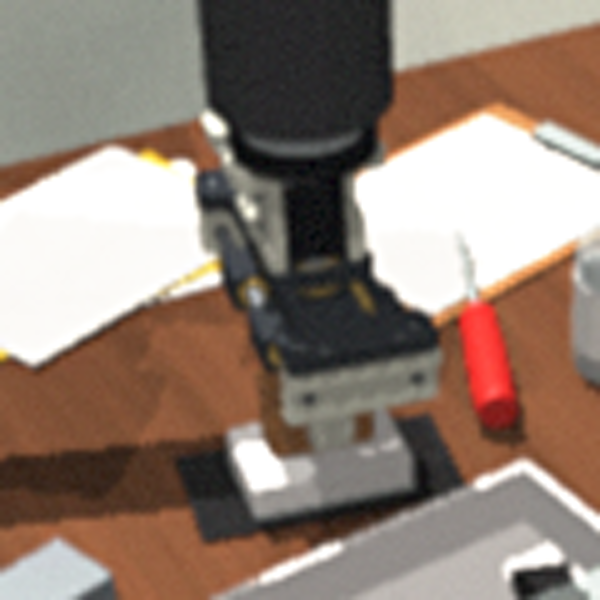

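Request:
carry_out:
  series:
    - [[0,0,0,0,0,0],[0,0,0,0,0,0],[0,0,0,0,0,0],[0,0,0,0,0,0],[0,0,0,0,0,0],[-40,0,0,0,0,0],[-90,0,0,0,0,0],[-150,0,0,0,0,0],[-150,0,0,0,0,0]]
  hand: -1

```text
clock: 26.25
tool_pos: [0.4994, 0.3359, 0.1937]
orientation: [-127.0, 89.4, 44.5]
force: [-0.1, 0.3, -0.5]
opening: 0.0876
```

```bash
python3 m.py "-150 0 0 0 0 0"; python3 - <<'E'
from h import *
t=snapshot("side"); crop(t,220,90,340,210,5,"g12.png")
s=snapshot("top"); 
crop(s,380,130,520,300,3.5,"h1.png"); crop(t,330,280,530,450,3.5,"h2.png")
E
```

```text
cmd [  0.4968   0.3338   0.1884 -98.58  ] meas [0.4994 0.3359 0.1937] q [ 52.6  14.7 -12.1   0.1 -62.6  28.9] F [-0.1  0.3 -0.5] open 0.0876 t 26.25
```

View pics/g12.png

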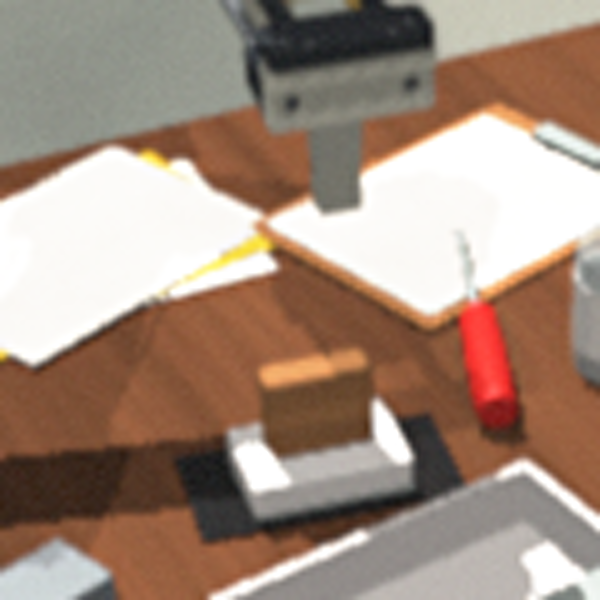

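View pics/h1.png

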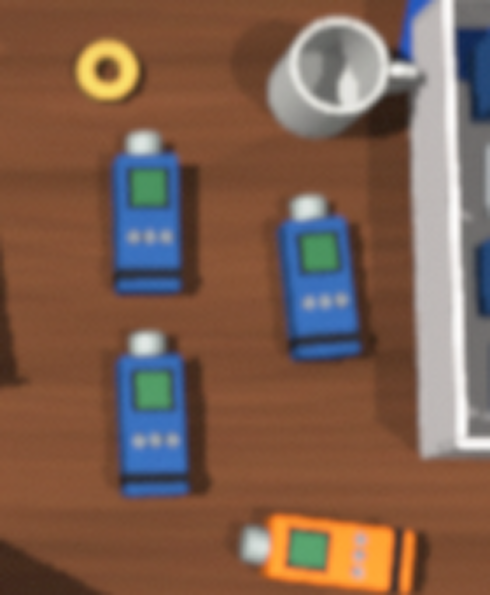

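View pics/h2.png

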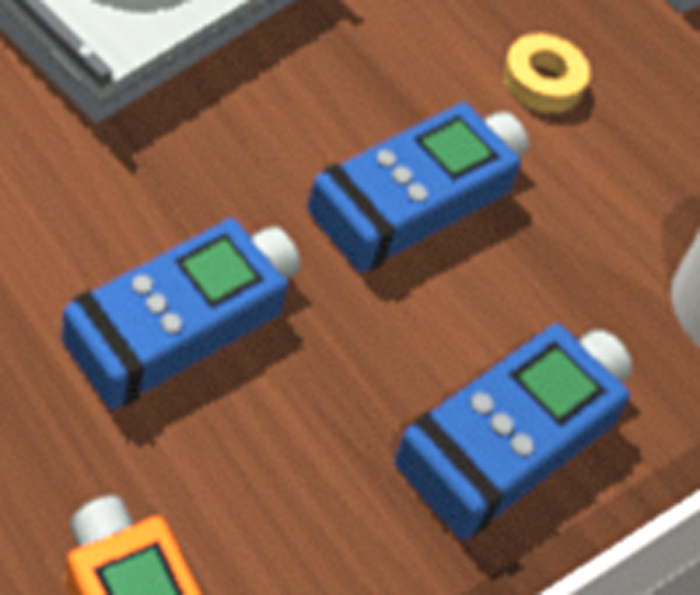

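```bash
python3 - <<'E'
from h import *
s=snapshot("top");t=snapshot("side")
T=lambda x,y:(380+x/3.5-.4,130+y/3.5-.4); D=lambda x,y:(330+x/3.5-.4,280+y/3.5-.4)
d={"C":((149,187),(150,237),(457,146),(402,174),(146,154),(493,127),(149,291)),"B":((320,252),(326,302),(557,382),(502,423),(312,218),(594,357),(327,355)),"A":((154,390),(156,440),(219,269),(157,303),(149,356),(262,245),(155,494))}
for k,(a,b,c,e,f,g,h) in d.items():
    p=[ray(s,*T(*a),.034),ray(s,*T(*b),.034),ray(t,*D(*c),.034),ray(t,*D(*e),.034)]
    print(k,np.round(p,4).tolist(),"yaw",[round(float(np.degrees(np.arctan2(*((p[i]-p[i+1])[::-1])))),1) for i in(0,2)],"noseend",ray(s,*T(*f),.034).round(4),ray(t,*D(*g),.034).round(4),"tail",ray(s,*T(*h),.034).round(4))
E
```

```text
C [[0.5962, -0.2791], [0.5553, -0.2794], [0.5947, -0.2773], [0.5549, -0.2775]] yaw [0.3, 0.2] noseend [ 0.6233 -0.2771] [ 0.6219 -0.2769] tail [ 0.5115 -0.278 ]
B [[0.5438, -0.4151], [0.5033, -0.4189], [0.5417, -0.4133], [0.5024, -0.4167]] yaw [5.4, 5.0] noseend [ 0.5715 -0.4093] [ 0.568 -0.412] tail [ 0.4606 -0.4186]
A [[0.4318, -0.2808], [0.3919, -0.2818], [0.4304, -0.2789], [0.3904, -0.2802]] yaw [1.5, 1.9] noseend [ 0.459  -0.2772] [ 0.4591 -0.2777] tail [ 0.3491 -0.2804]
```

```bash
python3 m.py - "0.573 -0.278 0.16 -89.7;0.573 -0.278 0.06 -89.7;0.573 -0.278 0.008 -89.7"
```

```text
cmd [  0.4968   0.3338   0.1884 -98.58  ] meas [0.4966 0.3333 0.1869] q [ 52.6  15.1 -12.5  -0.  -62.5  28.9] F [ 0.5  0.4 -1.6] open 0.0876 t 26.45
[np.float64(28.4), np.float64(593.6), np.float64(-166.6), np.float64(-8.9), 0, 0] n=9.9
[np.float64(128.4), np.float64(593.6), np.float64(-166.6), np.float64(-8.9), 0, 0] n=1.6
[np.float64(180.4), np.float64(593.6), np.float64(-166.6), np.float64(-8.9), 0, 0] n=0.8
```

Request:
carry_out:
  series:
    - [[10,50,-14,-2,0,0],[20,110,-31,-4,0,0],[28,170,-48,-6,0,0],[28,230,-64,-8,0,0],[28,290,-81,-9,0,0],[28,350,-98,-9,0,0],[28,410,-115,-9,0,0],[28,470,-132,-9,0,0],[28,530,-149,-9,0,0],[28,575,-162,-9,0,0]]

```text
clock: 27.7
tool_pos: [0.5708, -0.2614, 0.1581]
orientation: [-7.6, 89.8, 172.8]
force: [1.1, 0.7, 1.3]
opening: 0.0875
```

```bash
python3 m.py "28 575 -162 -9 0 0" "0.573 -0.278 0.16 -89.7;0.573 -0.278 0.06 -89.7;0.573 -0.278 0.008 -89.7"
```

```text
cmd [  0.5712  -0.2589   0.1604 -89.58  ] meas [ 0.5708 -0.2614  0.1581] q [ -6.8  19.1 -10.8  -0.  -60.3  97.2] F [1.1 0.7 1.3] open 0.0875 t 27.7
[np.float64(0.4), np.float64(19.1), np.float64(-1.7), np.float64(0.1), 0, 0] n=0.3
[np.float64(100.4), np.float64(19.1), np.float64(-1.7), np.float64(0.1), 0, 0] n=1.6
[np.float64(152.4), np.float64(19.1), np.float64(-1.7), np.float64(0.1), 0, 0] n=0.8
```

Request:
carry_out:
  series:
    - [[0,19,-2,0,0,0],[0,19,-2,0,0,0],[50,19,-2,0,0,0],[90,19,-2,0,0,0],[90,19,-2,0,0,0]]

```text
clock: 28.32
tool_pos: [0.5713, -0.276, 0.0667]
orientation: [-14.2, 89.6, 166.3]
force: [0.8, -0.4, 0.7]
opening: 0.0874
```

```bash
python3 m.py "90 19 -2 0 0 0"; python3 - <<'E'
from h import *
t=snapshot("side"); crop(t,330,200,530,400,3,"i1.png");s=snapshot("top"); crop(s,380,130,520,300,3.5,"i2.png")
E
```

```text
cmd [ 5.733e-01 -2.779e-01  7.040e-02 -8.958e+01] meas [ 0.5713 -0.276   0.0667] q [ -8.2  24.9 -15.3  -0.1 -50.2  98.7] F [ 0.8 -0.4  0.7] open 0.0874 t 28.32
```

View pics/i1.png

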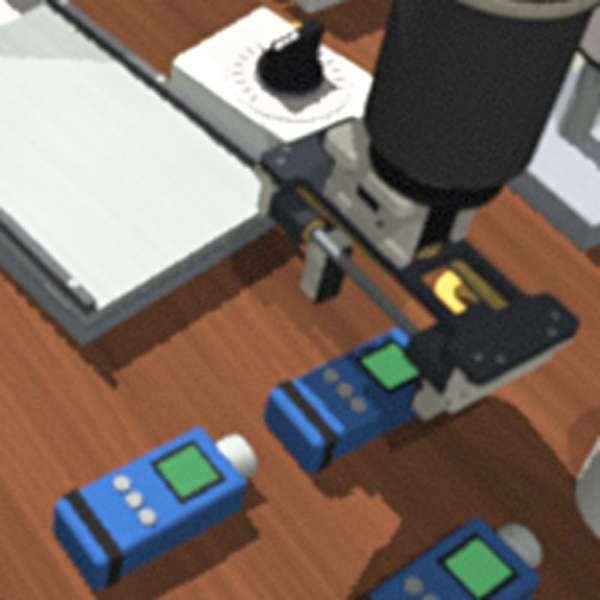

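Request:
carry_out:
  series:
    - [[30,0,0,0,0,0],[55,0,0,0,0,0],[62,0,0,0,0,0],[62,0,0,0,0,0]]

```text
clock: 28.92
tool_pos: [0.5748, -0.278, 0.0093]
orientation: [160.8, 89.9, -18.8]
force: [0.8, -0.4, 0.5]
opening: 0.088
```

Request:
carry_out:
  series:
    - [[0,0,0,0,0,0],[0,0,0,0,0,0],[0,0,0,0,0,0],[0,0,0,0,0,0],[0,0,0,0,0,0],[0,0,0,0,0,0],[0,0,0,0,0,0]]
  hand: 1

```text
clock: 29.8
tool_pos: [0.5739, -0.278, 0.0081]
orientation: [133.6, 90.0, -46.0]
force: [-1.7, -1.1, 2.6]
opening: 0.0497
```

```bash
python3 m.py "62 0 0 0 0 0"; python3 - <<'E'
from h import *
t=snapshot("side"); crop(t,330,200,530,400,3,"i3.png")
a=np.radians(8.5); M=np.array([[np.cos(a),-np.sin(a)],[np.sin(a),np.cos(a)]])
for p in((-.003,.08),(-.003,-.01),(-.003,-.1)): print(p,(M@np.array(p)+[.512,.010]).round(4))
E
```

```text
cmd [ 5.733e-01 -2.779e-01  8.400e-03 -8.958e+01] meas [ 0.5739 -0.278   0.0081] q [ -8.3  29.  -18.    0.  -43.   98.8] F [-1.7 -1.1  2.6] open 0.0497 t 29.8
(-0.003, 0.08) [0.4972 0.0887]
(-0.003, -0.01) [ 5.105e-01 -3.000e-04]
(-0.003, -0.1) [ 0.5238 -0.0893]
```

View pics/i3.png

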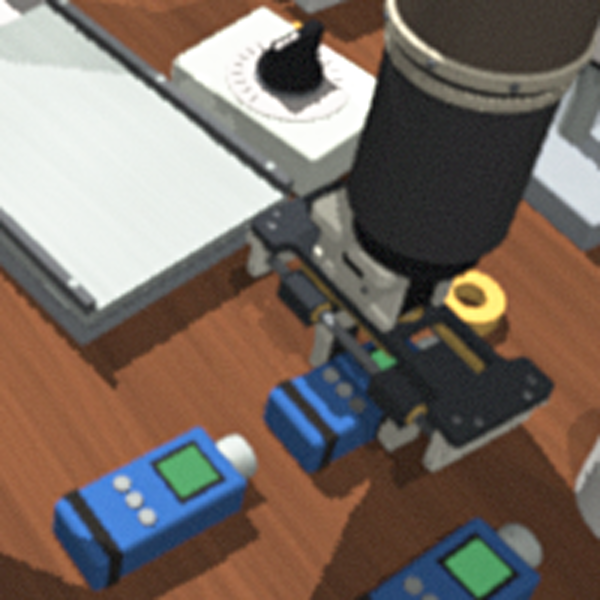

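```bash
python3 m.py - "0.5733 -0.2779 0.128 -89.6;0.4972 0.0887 0.128 -81.5;0.4972 0.0887 0.049 -81.5"
```

```text
cmd [ 5.733e-01 -2.779e-01  8.400e-03 -8.958e+01] meas [ 0.5738 -0.278   0.0081] q [ -8.3  29.  -18.    0.  -43.   98.8] F [-0.5 -0.6  2.5] open 0.0495 t 29.85
[np.float64(-119.6), np.float64(-0.0), np.float64(0.0), np.float64(0.0), 0, 0] n=1.9
[np.float64(-119.6), np.float64(-367.2), np.float64(73.4), np.float64(-8.1), 0, 0] n=6.0
[np.float64(-40.6), np.float64(-367.2), np.float64(73.4), np.float64(-8.1), 0, 0] n=1.3
```

Request:
carry_out:
  series:
    - [[-20,0,0,0,0,0],[-70,0,0,0,0,0],[-120,0,0,0,0,0],[-120,-40,8,-1,0,0],[-120,-95,19,-3,0,0],[-120,-150,30,-5,0,0],[-120,-205,41,-6,0,0],[-120,-260,52,-7,0,0],[-120,-315,63,-8,0,0],[-120,-345,69,-8,0,0]]

```text
clock: 31.1
tool_pos: [0.5012, 0.0688, 0.1277]
orientation: [-50.1, 90.0, 138.4]
force: [0.7, 0.0, -1.8]
opening: 0.0497
```

Request:
carry_out:
  series:
    - [[0,-22,4,0,0,0],[0,-22,4,0,0,0],[0,-22,4,0,0,0],[35,-22,4,0,0,0],[60,-22,4,0,0,0],[72,-22,4,0,0,0],[79,-22,4,0,0,0],[79,-22,4,0,0,0],[79,-22,4,0,0,0]]

```text
clock: 32.22
tool_pos: [0.4955, 0.0879, 0.0497]
orientation: [-161.0, 89.9, 27.4]
force: [0.3, -0.3, -1.6]
opening: 0.0498
```

```bash
python3 m.py "-41 -367 73 -8 0 0"; python3 - <<'E'
from h import *
t=snapshot("side"); crop(t,250,110,450,310,3,"j1.png")
E
```

```text
cmd [ 4.976e-01  8.850e-02  4.940e-02 -8.158e+01] meas [0.4955 0.0879 0.0497] q [ 32.5  15.6 -33.6   0.  -40.8  66. ] F [ 0.3 -0.3 -1.6] open 0.0498 t 32.23
```

View pics/j1.png

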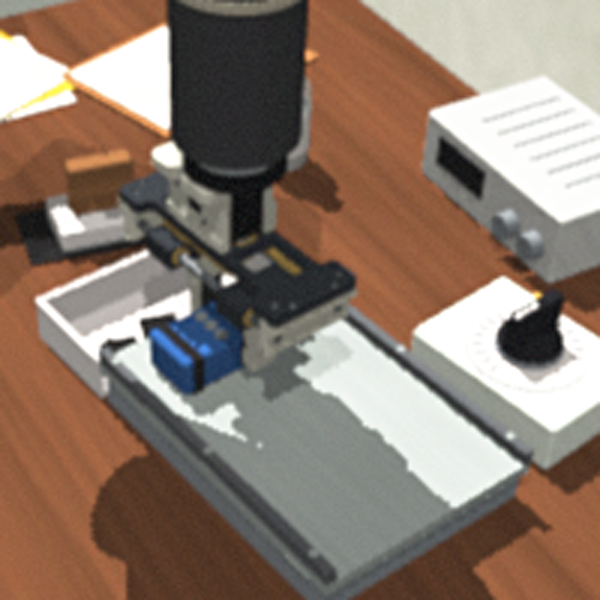

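Request:
carry_out:
  series:
    - [[1,0,0,0,0,0],[1,0,0,0,0,0]]

```text
clock: 32.52
tool_pos: [0.4951, 0.0878, 0.0482]
orientation: [-154.2, 90.0, 34.3]
force: [-0.6, -0.2, -2.8]
opening: 0.05
```

Request:
carry_out:
  series:
    - [[0,0,0,0,0,0],[0,0,0,0,0,0],[0,0,0,0,0,0],[0,0,0,0,0,0],[0,0,0,0,0,0],[-40,0,0,0,0,0],[-80,0,0,0,0,0],[-100,0,0,0,0,0],[-100,0,0,0,0,0]]
  hand: -1

```text
clock: 33.65
tool_pos: [0.496, 0.0882, 0.1496]
orientation: [-158.7, 89.8, 29.7]
force: [-0.4, 0.3, 0.5]
opening: 0.0875
```

```bash
python3 m.py "1 0 0 0 0 0">/dev/null; python3 m.py "-100 0 0 0 0 0" "0.406 -0.280 0.148 -88.3;0.406 -0.280 0.008 -88.3"; python3 - <<'E'
from h import *
t=snapshot("side"); crop(t,250,110,450,310,3,"j2.png"); crop(t,330,280,530,450,3.5,"j3.png")
E
```

```text
cmd [  0.4976   0.0885   0.1484 -81.58  ] meas [0.496  0.0882 0.1496] q [ 32.5   8.1 -27.    0.  -54.7  66. ] F [-0.4  0.3  0.5] open 0.0875 t 33.65
[np.float64(0.4), np.float64(351.1), np.float64(144.6), np.float64(6.7), 0, 0] n=6.1
[np.float64(140.4), np.float64(351.1), np.float64(144.6), np.float64(6.7), 0, 0] n=2.2
```

View pics/j2.png

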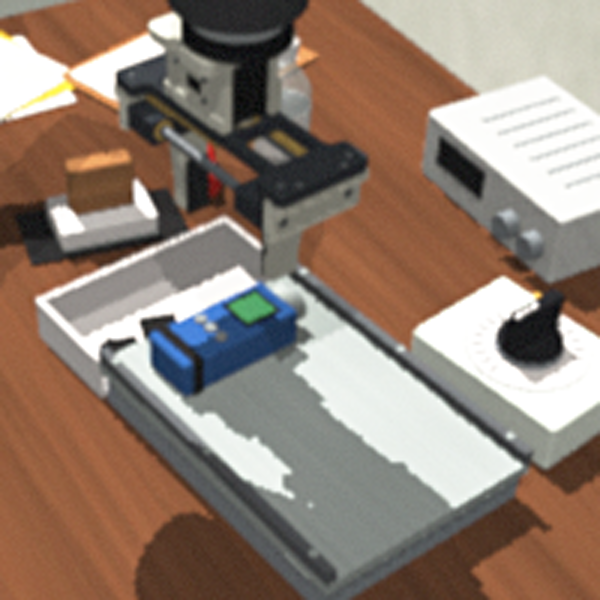

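View pics/j3.png

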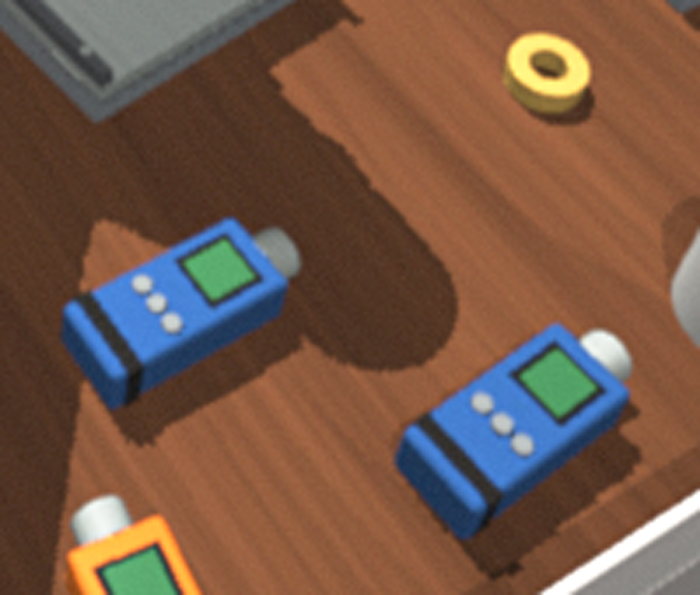

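Request:
carry_out:
  series:
    - [[0,50,20,1,0,0],[0,105,43,2,0,0],[0,160,66,4,0,0],[0,215,88,6,0,0],[0,270,111,6.7,0,0],[0,325,132,6.7,0,0],[0,352,142,6.7,0,0],[0,352,142,6.7,0,0],[50,352,142,6.7,0,0],[80,352,142,6.7,0,0]]

```text
clock: 34.95
tool_pos: [0.4048, -0.2803, 0.0655]
orientation: [-25.9, 89.8, 155.8]
force: [0.9, 0.2, 0.0]
opening: 0.0876
```

```bash
python3 m.py "80 352 142 6.7 0 0" "0.409 -0.280 0.008 -88.3"; python3 - <<'E'
from h import *
t=snapshot("side"); crop(t,330,200,530,400,3,"k1.png")
E
```

```text
cmd [ 4.087e-01 -2.805e-01  6.840e-02 -8.828e+01] meas [ 0.4048 -0.2803  0.0655] q [-11.8  13.4 -33.8  -0.  -42.9 103.5] F [0.9 0.2 0. ] open 0.0876 t 34.95
[np.float64(60.4), np.float64(-0.5), np.float64(-0.3), np.float64(0.0), 0, 0] n=1.0
```

View pics/k1.png

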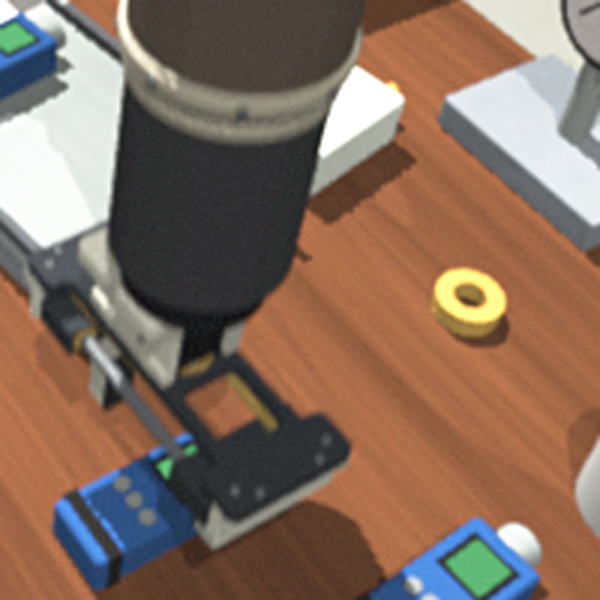

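Request:
carry_out:
  series:
    - [[30,0,0,0,0,0],[52,0,0,0,0,0],[60,0,0,0,0,0],[60,0,0,0,0,0]]

```text
clock: 35.5
tool_pos: [0.4062, -0.281, 0.0079]
orientation: [-9.8, 89.9, 171.9]
force: [0.0, 0.7, 0.4]
opening: 0.0876
```

Request:
carry_out:
  series:
    - [[0,0,0,0,0,0],[0,0,0,0,0,0],[0,0,0,0,0,0],[0,0,0,0,0,0],[0,0,0,0,0,0],[0,0,0,0,0,0],[0,0,0,0,0,0]]
  hand: 1

```text
clock: 36.38
tool_pos: [0.4063, -0.2813, 0.0081]
orientation: [155.1, 90.0, -23.2]
force: [0.2, 2.4, 6.0]
opening: 0.0498
```

```bash
python3 m.py "60 0 0 0 0 0" "0.409 -0.280 0.128 -88.3;0.5105 -0.0003 0.128 -81.5;0.5105 -0.0003 0.049 -81.5"
```

```text
cmd [ 4.087e-01 -2.805e-01  8.400e-03 -8.828e+01] meas [ 0.4063 -0.2813  0.0081] q [-11.9  18.7 -36.8   0.  -34.4 103.6] F [0.2 2.4 6. ] open 0.0498 t 36.38
[np.float64(-119.6), np.float64(-0.5), np.float64(-0.3), np.float64(0.0), 0, 0] n=1.9
[np.float64(-119.6), np.float64(-277.0), np.float64(-110.1), np.float64(-6.8), 0, 0] n=4.8
[np.float64(-40.6), np.float64(-277.0), np.float64(-110.1), np.float64(-6.8), 0, 0] n=1.3
```

Request:
carry_out:
  series:
    - [[-20,0,0,0,0,0],[-70,0,0,0,0,0],[-120,0,0,0,0,0],[-120,-50,-20,-2,0,0],[-120,-105,-42,-4,0,0],[-120,-160,-64,-6,0,0],[-120,-215,-86,-6.8,0,0],[-120,-255,-102,-6.8,0,0],[-120,-277,-110,-6.8,0,0],[-120,-277,-110,-6.8,0,0]]

```text
clock: 37.62
tool_pos: [0.5078, 0.0003, 0.1272]
orientation: [-1.3, 89.9, -172.7]
force: [-0.0, -0.4, -2.4]
opening: 0.0499
```

Request:
carry_out:
  series:
    - [[0,0,0,0,0,0],[30,0,0,0,0,0],[55,0,0,0,0,0],[70,0,0,0,0,0],[78,0,0,0,0,0],[78,0,0,0,0,0],[78,0,0,0,0,0]]

```text
clock: 38.5
tool_pos: [0.5083, -0.001, 0.0507]
orientation: [-173.3, 89.9, 15.2]
force: [0.5, -0.1, -2.4]
opening: 0.0499
```

```bash
python3 m.py "-42 -277 -110 -6.8 0 0"; python3 - <<'E'
from h import *
t=snapshot("side"); crop(t,250,110,450,310,3,"l1.png")
E
```

```text
cmd [ 5.104e-01 -3.000e-04  5.040e-02 -8.148e+01] meas [ 0.5083 -0.001   0.0507] q [ 22.1  15.9 -32.9   0.  -41.1  76.5] F [ 0.5 -0.1 -2.4] open 0.0499 t 38.5
```

View pics/l1.png

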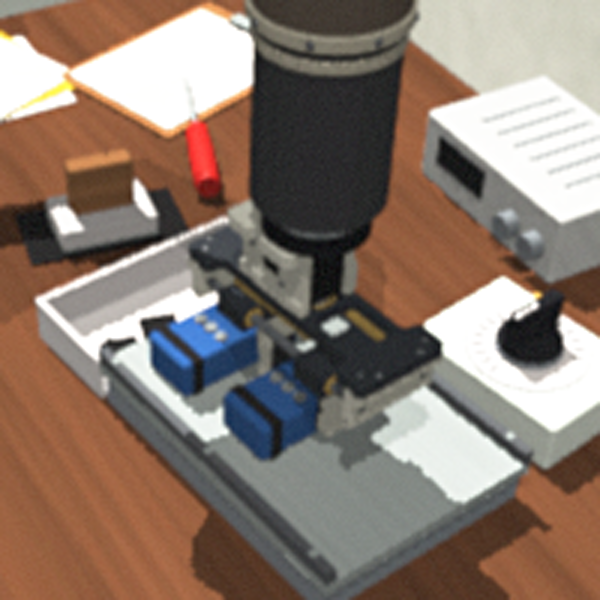

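Request:
carry_out:
  series:
    - [[1,0,0,0,0,0],[2,0,0,0,0,0],[2,0,0,0,0,0]]

```text
clock: 38.92
tool_pos: [0.5079, -0.001, 0.0481]
orientation: [-172.8, 90.0, 15.7]
force: [-0.0, 0.6, 0.3]
opening: 0.0498
```

Request:
carry_out:
  series:
    - [[0,0,0,0,0,0],[0,0,0,0,0,0],[0,0,0,0,0,0],[0,0,0,0,0,0],[-20,0,0,0,0,0],[-60,0,0,0,0,0],[-100,0,0,0,0,0],[-100,0,0,0,0,0]]
  hand: -0.5

```text
clock: 39.92
tool_pos: [0.5099, -0.0006, 0.1512]
orientation: [-172.8, 89.6, 15.8]
force: [-0.3, -0.1, -0.5]
opening: 0.0658
```

```bash
python3 m.py "2 0 0 0 0 0">/dev/null; python3 m.py "-100 0 0 0 0 0" "0.521 -0.4155 0.148 -85;0.521 -0.4155 0.012 -85"; python3 - <<'E'
from h import *
t=snapshot("side"); crop(t,250,110,450,310,3,"l2.png"); crop(t,430,300,640,480,3.6,"l3.png")
s=snapshot("top"); crop(s,440,100,600,270,3.5,"l4.png")
E
```

```text
cmd [ 5.104e-01 -3.000e-04  1.484e-01 -8.148e+01] meas [ 0.5099 -0.0006  0.1512] q [ 22.1   8.5 -26.3   0.  -54.8  76.5] F [-0.3 -0.1 -0.5] open 0.0658 t 39.92
[np.float64(0.4), np.float64(412.2), np.float64(51.0), np.float64(3.5), 0, 0] n=6.6
[np.float64(136.4), np.float64(412.2), np.float64(51.0), np.float64(3.5), 0, 0] n=2.2
```

View pics/l2.png

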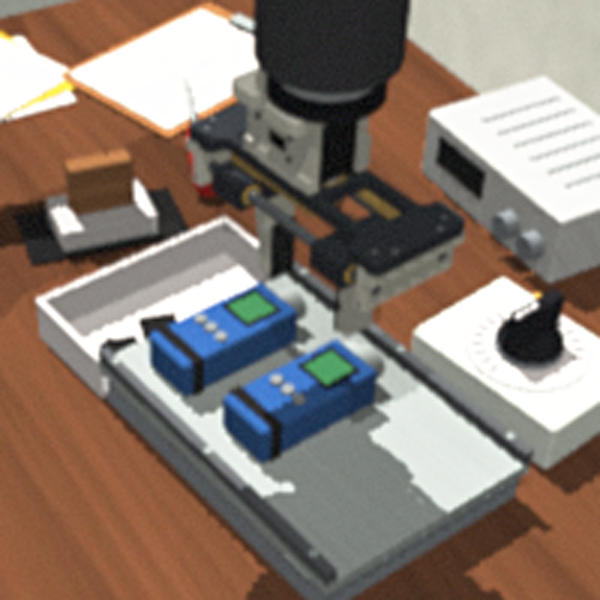

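View pics/l3.png

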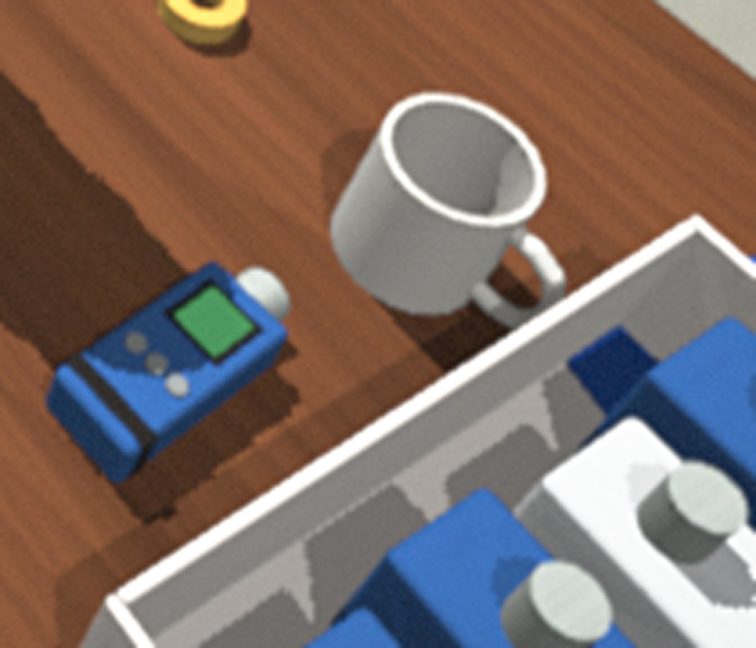

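View pics/l4.png

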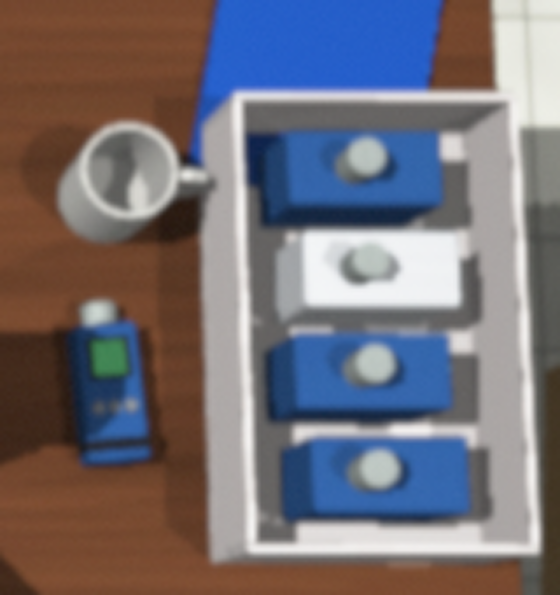

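```bash
python3 - <<'E'
from h import *
s=snapshot("top");t=snapshot("side")
T=lambda x,y:(440+x/3.5-.4,100+y/3.5-.4);D=lambda x,y:(430+x/3.6-.4,300+y/3.6-.4)
print(tri(s,T(248,555),t,D(108,600)),tri(s,T(238,92),t,D(697,216)))
print(ray(s,*T(213,560),0),ray(s,*T(202,125),0))
E
```

```text
[ 0.38031347 -0.50064427  0.09907638] [ 0.74074729 -0.50231534  0.09956934]
[ 0.38417732 -0.50229886] [ 0.74579464 -0.50409453]
```

```bash
python3 - <<'E'
from h import *
s=snapshot("top");t=snapshot("side")
T=lambda x,y:(440+x/3.5-.4,100+y/3.5-.4);D=lambda x,y:(430+x/3.6-.4,300+y/3.6-.4)
print("rim c",ray(s,*T(130,178),.085),ray(t,*D(463,157),.085),"rim low edge",ray(s,*T(128,222),.085))
# detector right edge of the top face (top view), left edge
for p in((78,328),(136,322),(150,440),(86,447)): print(ray(s,*T(*p),.034))
for p in((215,265),(287,330),(155,440),(68,370)): print(ray(t,*D(*p),.034))
E
python3 m.py - "0.506 -0.4 0.15 -180;0.506 -0.455 0.15 -180;0.506 -0.455 0.06 -180"
```

```text
rim c [ 0.67673482 -0.42167951] [ 0.68103396 -0.42143997] rim low edge [ 0.64141729 -0.41923161]
[ 0.56728307 -0.39003443]
[ 0.57239479 -0.43655967]
[ 0.47679592 -0.44523865]
[ 0.47089697 -0.39426126]
[ 0.56412503 -0.39102912]
[ 0.56991056 -0.43415645]
[ 0.4759305  -0.44512354]
[ 0.46305873 -0.39921592]
cmd [ 5.104e-01 -3.000e-04  1.484e-01 -8.148e+01] meas [ 0.5071 -0.0013  0.1469] q [ 22.1   8.8 -26.6  -0.  -54.7  76.5] F [0.7 0.6 0.7] open 0.0657 t 40.23
[np.float64(-1.6), np.float64(394.7), np.float64(63.5), np.float64(98.5), 0, 0] n=9.2
[np.float64(-1.6), np.float64(449.1), np.float64(71.7), np.float64(98.5), 0, 0] n=0.9
[np.float64(88.4), np.float64(449.1), np.float64(71.7), np.float64(98.5), 0, 0] n=1.4
```

Request:
carry_out:
  series:
    - [[-2,40,5,10,0,0],[-2,80,10,20,0,0],[-2,120,16,30,0,0],[-2,160,22,40,0,0],[-2,200,28,50,0,0],[-2,240,33,60,0,0],[-2,280,38,70,0,0],[-2,320,44,80,0,0],[-2,360,50,90,0,0],[-2,395,50,98.5,0,0]]
  hand: 1

```text
clock: 41.48
tool_pos: [0.5162, -0.4005, 0.1487]
orientation: [67.6, 89.9, 157.3]
force: [0.8, 0.2, 0.4]
opening: 0.0006
```

```bash
python3 m.py "-2 395 50 98.5 0 0" "0.52 -0.456 0.11 -180;0.52 -0.456 0.05 -180;0.52 -0.456 0.01 -180"
```

```text
cmd [ 5.1940e-01 -3.9830e-01  1.5040e-01 -1.7998e+02] meas [ 0.5162 -0.4005  0.1487] q [-20.7  21.8  -8.1  -0.  -60.3  20.4] F [0.8 0.2 0.4] open 0.0006 t 41.48
[np.float64(40.4), np.float64(-0.5), np.float64(-57.7), np.float64(0.0), 0, 0] n=1.1
[np.float64(100.4), np.float64(-0.5), np.float64(-57.7), np.float64(0.0), 0, 0] n=1.0
[np.float64(140.4), np.float64(-0.5), np.float64(-57.7), np.float64(0.0), 0, 0] n=0.6
```

Request:
carry_out:
  series:
    - [[20,0,-30,0,0,0],[40,0,-57,0,0,0],[60,0,-57,0,0,0],[80,0,-57,0,0,0],[100,0,-57,0,0,0],[100,0,-57,0,0,0],[100,0,-57,0,0,0]]

```text
clock: 42.35
tool_pos: [0.5171, -0.4563, 0.0501]
orientation: [112.0, 90.0, -158.0]
force: [0.2, -0.1, -0.4]
opening: 0.0007
```

```bash
python3 m.py "100 0 -57 0 0 0"; python3 - <<'E'
from h import *
t=snapshot("side"); crop(t,400,240,600,440,3,"n1.png");s=snapshot("top"); crop(s,430,130,550,270,4,"n2.png")
E
```

```text
cmd [ 5.1950e-01 -4.5530e-01  5.0400e-02 -1.7998e+02] meas [ 0.5171 -0.4563  0.0501] q [-25.3  30.1  -8.8   0.  -51.1  25.3] F [ 0.2 -0.1 -0.4] open 0.0007 t 42.35
```

View pics/n1.png

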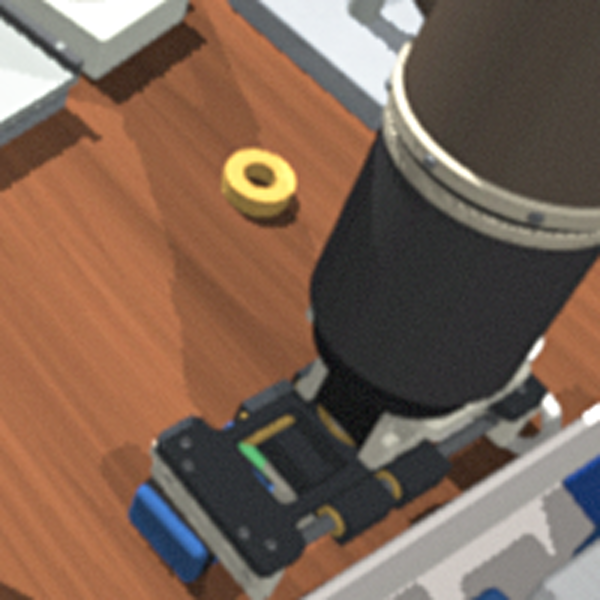

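View pics/n2.png

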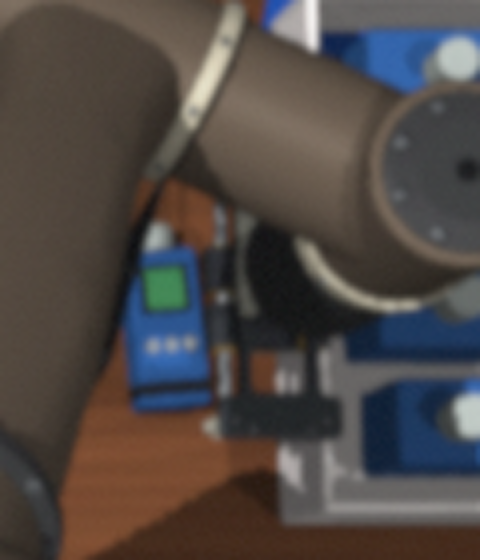

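Request:
carry_out:
  series:
    - [[8,0,0,0,0,0],[16,0,0,0,0,0],[24,0,0,0,0,0],[24,0,0,0,0,0]]

```text
clock: 42.95
tool_pos: [0.5163, -0.4558, 0.0248]
orientation: [60.0, 89.9, 150.0]
force: [0.6, -0.3, -0.2]
opening: 0.0004
```

Request:
carry_out:
  series:
    - [[6,0,0,0,0,0],[12,0,0,0,0,0],[12,0,0,0,0,0]]

```text
clock: 43.32
tool_pos: [0.5165, -0.4559, 0.0132]
orientation: [59.7, 89.9, 149.7]
force: [0.3, -0.1, 1.5]
opening: 0.0002
```

Request:
carry_out:
  series:
    - [[0,0,5,0,0,0],[0,0,10,0,0,0],[0,0,15,0,0,0],[0,0,20,0,0,0],[0,0,25,0,0,0],[0,0,30,0,0,0],[0,0,35,0,0,0],[0,0,40,0,0,0],[0,0,45,0,0,0],[0,0,45,0,0,0]]

```text
clock: 44.58
tool_pos: [0.5169, -0.4106, 0.014]
orientation: [26.2, 90.0, 116.3]
force: [0.6, 0.3, 0.7]
opening: 0.0006
```

Request:
carry_out:
  series:
    - [[0,0,-10,0,0,0],[0,0,-10,0,0,0],[-50,0,-10,0,0,0],[-110,0,0,0,0,0],[-140,0,60,0,0,0],[-140,0,60,0,0,0],[-140,0,60,0,0,0]]

```text
clock: 45.45
tool_pos: [0.5169, -0.3509, 0.1542]
orientation: [-85.8, 90.0, 4.3]
force: [0.1, -0.0, 0.5]
opening: 0.0006
```

```bash
python3 m.py "36 0 0 0 0 0">/dev/null; python3 m.py "0 0 45 0 0 0">/dev/null; python3 m.py "-140 0 60 0 0 0" "0.515 -0.27 0.154 -90"; python3 - <<'E'
from h import *
t=snapshot("side"); crop(t,330,280,530,450,3.5,"n3.png");s=snapshot("top"); crop(s,380,130,520,300,3.5,"n4.png")
E
```

```text
cmd [ 5.1940e-01 -3.5030e-01  1.5440e-01 -1.7998e+02] meas [ 0.5169 -0.3509  0.1542] q [-16.3  18.9 -11.6  -0.  -59.4  16.4] F [ 0.1 -0.   0.5] open 0.0006 t 45.45
[np.float64(0.4), np.float64(4.4), np.float64(80.3), np.float64(-90.0), 0, 0] n=8.4
```

View pics/n3.png

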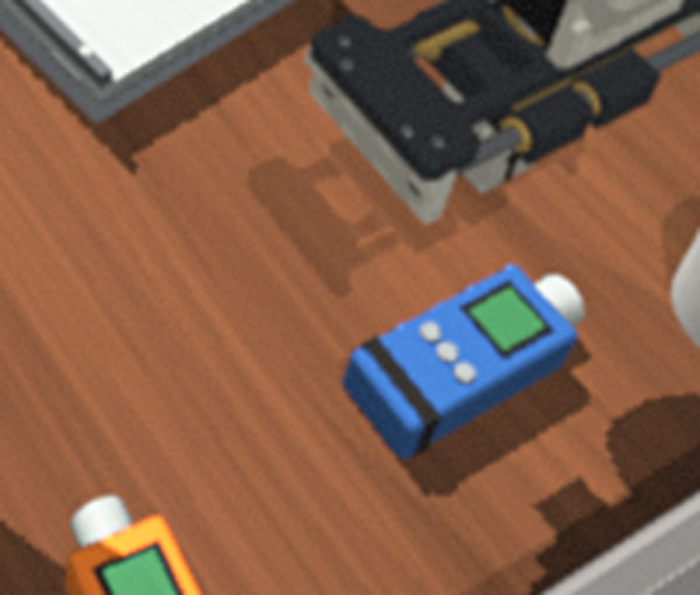

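View pics/n4.png

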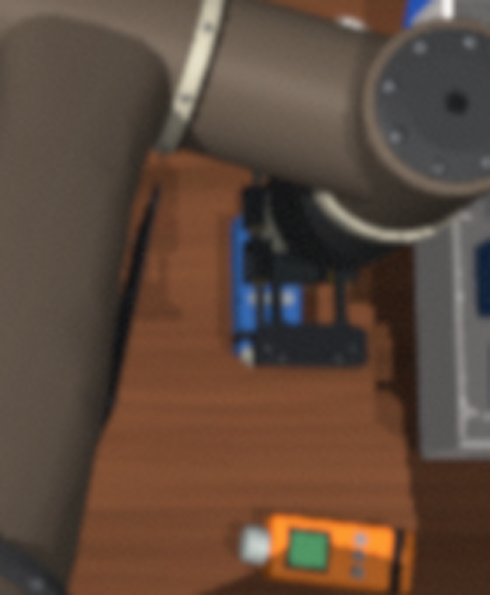

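```bash
python3 - <<'E'
from h import *
t=snapshot("side")
D=lambda x,y:(330+x/3.5-.4,280+y/3.5-.4)
p=[ray(t,*D(*c),.034) for c in((508,318),(447,351),(543,294),(513,265),(577,330))]; print(p,np.degrees(np.arctan2(*((p[0]-p[1])[::-1]))))
E
```

```text
[array([ 0.54483318, -0.37420707]), array([ 0.50457078, -0.37363913]), array([ 0.57068883, -0.3722822 ]), array([ 0.56895372, -0.35147729]), array([ 0.57130473, -0.39647804])] -0.8081543041782306
```

```bash
python3 m.py - "0.522 -0.375 0.154 -90;0.522 -0.375 0.07 -90;0.522 -0.375 0.0084 -90"
```

```text
cmd [ 5.1940e-01 -3.5030e-01  1.5440e-01 -1.7998e+02] meas [ 0.5163 -0.3517  0.1527] q [-16.4  19.1 -11.6  -0.  -59.4  16.4] F [ 0.2 -0.4 -0.2] open 0.0001 t 45.6
[np.float64(0.4), np.float64(-2.6), np.float64(-24.7), np.float64(-90.0), 0, 0] n=8.4
[np.float64(84.4), np.float64(-2.6), np.float64(-24.7), np.float64(-90.0), 0, 0] n=1.3
[np.float64(146.0), np.float64(-2.6), np.float64(-24.7), np.float64(-90.0), 0, 0] n=1.0
```

Request:
carry_out:
  series:
    - [[0,0,-5,-10,0,0],[0,-1,-10,-20,0,0],[0,-2,-15,-30,0,0],[0,-3,-20,-40,0,0],[0,-3,-25,-50,0,0],[0,-3,-25,-60,0,0],[0,-3,-25,-70,0,0],[0,-3,-25,-80,0,0],[40,-3,-25,-90,0,0],[80,-3,-25,-90,0,0]]
  hand: -1

```text
clock: 46.85
tool_pos: [0.5195, -0.377, 0.0722]
orientation: [-18.3, 90.0, 161.8]
force: [0.2, -0.0, -0.4]
opening: 0.0871
```

Request:
carry_out:
  series:
    - [[0,0,0,0,0,0],[0,0,0,0,0,0]]

```text
clock: 47.1
tool_pos: [0.5203, -0.377, 0.0746]
orientation: [81.9, 90.0, -98.1]
force: [-0.0, -0.8, 0.6]
opening: 0.0879
```

```bash
python3 m.py "80 -3 -25 -90 0 0"; python3 - <<'E'
from h import *
t=snapshot("side"); crop(t,330,250,530,450,3,"n5.png");s=snapshot("top"); crop(s,380,130,520,300,3.5,"n6.png")
E
```

```text
cmd [ 5.224e-01 -3.753e-01  7.440e-02 -8.998e+01] meas [ 0.5203 -0.377   0.0746] q [-18.5  24.9 -14.2   0.  -50.9 108.5] F [-0.  -0.8  0.6] open 0.0879 t 47.1
```

View pics/n5.png

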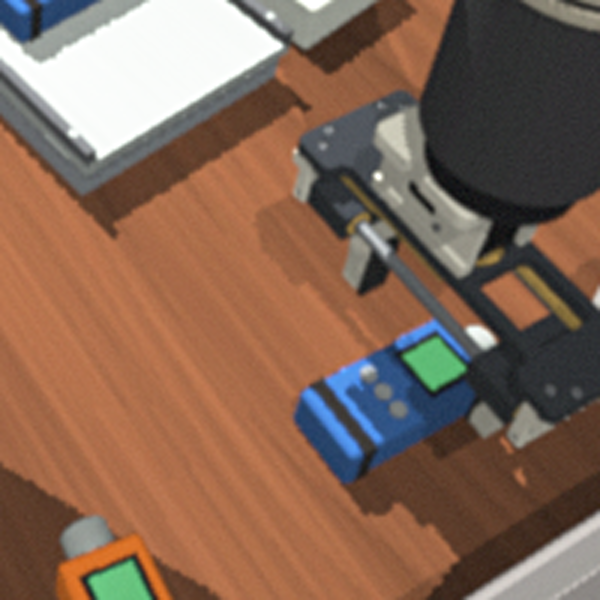

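View pics/n6.png

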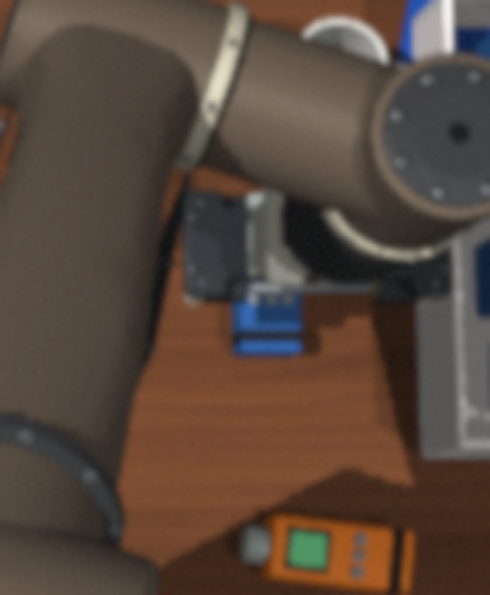

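Request:
carry_out:
  series:
    - [[30,0,0,0,0,0],[55,0,0,0,0,0],[66,0,0,0,0,0],[66,0,0,0,0,0]]

```text
clock: 47.7
tool_pos: [0.5201, -0.3763, 0.0084]
orientation: [116.1, 90.0, -63.8]
force: [-0.4, 0.3, 0.1]
opening: 0.0878
```

Request:
carry_out:
  series:
    - [[0,0,0,0,0,0],[0,0,0,0,0,0],[0,0,0,0,0,0],[0,0,0,0,0,0],[0,0,0,0,0,0],[0,0,0,0,0,0],[0,0,0,0,0,0]]
  hand: 1

```text
clock: 48.58
tool_pos: [0.5199, -0.376, 0.0082]
orientation: [-128.6, 90.0, 51.4]
force: [-0.0, 2.7, 4.0]
opening: 0.0501
```

```bash
python3 m.py "66 0 0 0 0 0" "0.524 -0.375 0.128 -90;0.526 -0.0893 0.128 -81.5;0.526 -0.0893 0.0484 -81.5"; python3 - <<'E'
from h import *
t=snapshot("side"); crop(t,330,250,530,450,3,"n7.png");crop(t,250,110,450,310,3,"n8.png")
E
```

```text
cmd [ 5.224e-01 -3.753e-01  8.400e-03 -8.998e+01] meas [ 0.5199 -0.376   0.0082] q [-18.5  29.3 -17.4  -0.  -43.3 108.5] F [-0.   2.7  4. ] open 0.0501 t 48.58
[np.float64(-119.6), np.float64(-0.3), np.float64(-1.6), np.float64(0.0), 0, 0] n=1.9
[np.float64(-119.6), np.float64(-286.0), np.float64(-3.7), np.float64(-8.5), 0, 0] n=4.6
[np.float64(-40.0), np.float64(-286.0), np.float64(-3.7), np.float64(-8.5), 0, 0] n=1.3
```

View pics/n7.png

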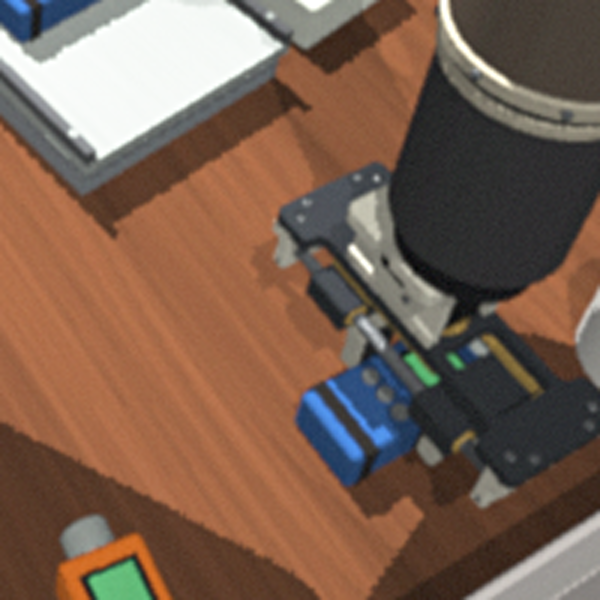

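View pics/n8.png

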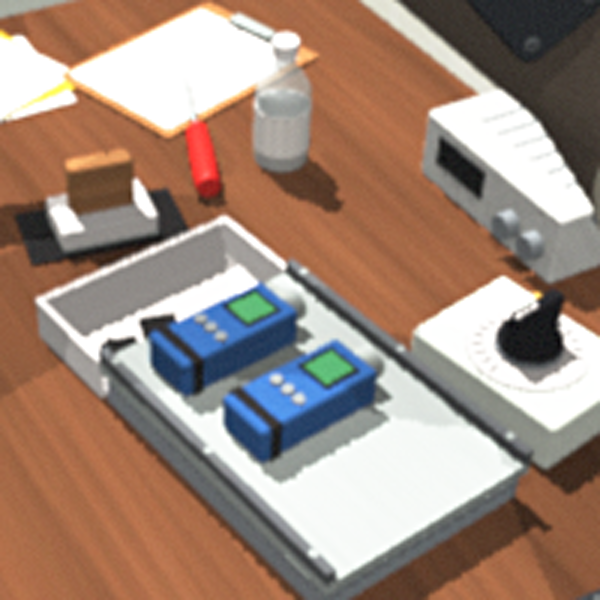

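Request:
carry_out:
  series:
    - [[-20,0,0,0,0,0],[-70,0,0,0,0,0],[-120,0,0,0,0,0],[-120,-40,-1,-1,0,0],[-120,-90,-1,-3,0,0],[-120,-140,-2,-5,0,0],[-120,-190,-3,-7,0,0],[-120,-240,-4,-8.5,0,0],[-120,-286,-4,-8.5,0,0],[-120,-286,-4,-8.5,0,0]]

```text
clock: 49.88
tool_pos: [0.5235, -0.0877, 0.1275]
orientation: [-35.0, 90.0, 153.7]
force: [0.4, -0.2, -3.4]
opening: 0.0498
```

Request:
carry_out:
  series:
    - [[0,0,0,0,0,0],[30,0,0,0,0,0],[55,0,0,0,0,0],[70,0,0,0,0,0],[78,0,0,0,0,0],[78,0,0,0,0,0],[78,0,0,0,0,0]]

```text
clock: 50.75
tool_pos: [0.5244, -0.0902, 0.0507]
orientation: [174.6, 89.9, 3.1]
force: [0.0, 0.6, -1.6]
opening: 0.0499
```

```bash
python3 m.py "-42 -286 -4 -8.5 0 0"; python3 - <<'E'
from h import *
t=snapshot("side"); crop(t,250,110,450,310,3,"o3.png")
E
```

```text
cmd [ 5.263e-01 -8.930e-02  5.040e-02 -8.148e+01] meas [ 0.5244 -0.0902  0.0507] q [ 11.4  17.8 -29.9   0.  -42.2  87.1] F [ 0.   0.6 -1.6] open 0.0499 t 50.75
```

View pics/o3.png

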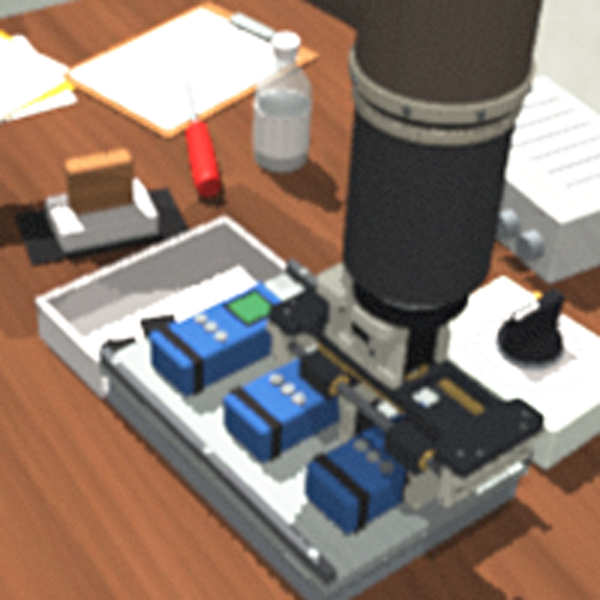

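Request:
carry_out:
  series:
    - [[1,0,0,0,0,0],[2,0,0,0,0,0],[2,0,0,0,0,0]]

```text
clock: 51.18
tool_pos: [0.5239, -0.0901, 0.0481]
orientation: [176.9, 90.0, 5.4]
force: [-0.3, 0.6, -1.2]
opening: 0.0496
```

Request:
carry_out:
  series:
    - [[0,0,0,0,0,0],[0,0,0,0,0,0],[0,0,0,0,0,0],[0,0,0,0,0,0],[-20,0,0,0,0,0],[-60,0,0,0,0,0],[-110,0,0,0,0,0],[-110,0,0,0,0,0]]
  hand: -0.5

```text
clock: 52.18
tool_pos: [0.5264, -0.09, 0.1622]
orientation: [175.5, 89.5, 4.1]
force: [-0.3, 0.2, -0.4]
opening: 0.0656
```

```bash
python3 m.py "2 0 0 0 0 0">/dev/null; python3 m.py "-110 0 0 0 0 0" "0.7044 -0.0258 0.16 -78.5;0.7044 -0.0258 0.064 -78.5"; python3 - <<'E'
from h import *
t=snapshot("side"); crop(t,250,110,450,310,3,"p1.png"); s=snapshot("top"); crop(s,220,100,400,270,4,"p2.png")
E
```

```text
cmd [  0.5263  -0.0893   0.1584 -81.48  ] meas [ 0.5264 -0.09    0.1622] q [ 11.4  10.1 -22.7   0.1 -56.8  87.1] F [-0.3  0.2 -0.4] open 0.0656 t 52.17
[np.float64(-1.6), np.float64(-36.4), np.float64(-185.5), np.float64(-3.0), 0, 0] n=3.0
[np.float64(94.4), np.float64(-36.4), np.float64(-185.5), np.float64(-3.0), 0, 0] n=1.5
```

View pics/p1.png

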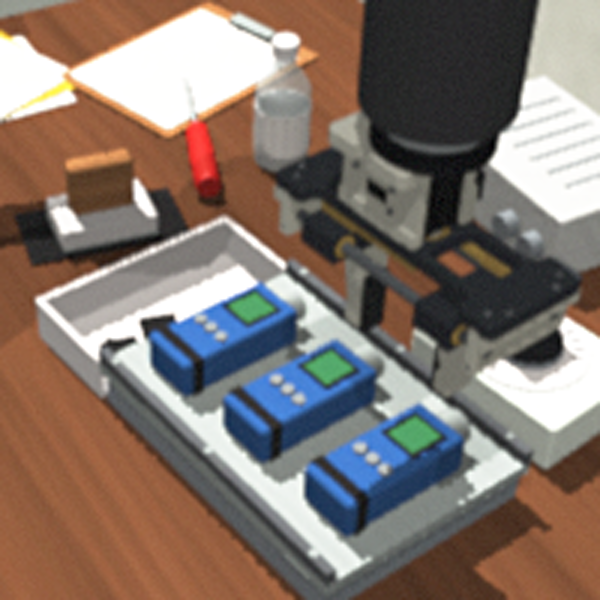

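View pics/p2.png

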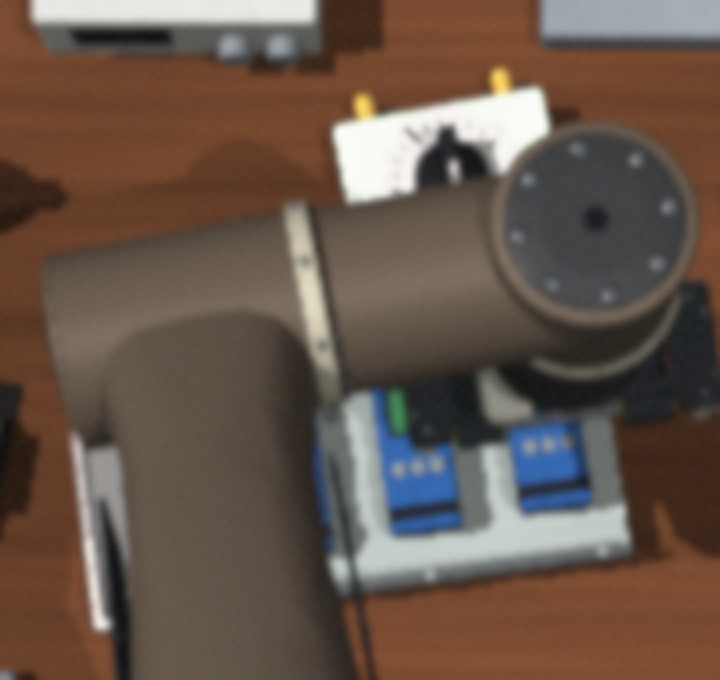

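```bash
python3 - <<'E'
from h import *
t=snapshot("side")
a=np.radians(8.5); M=np.array([[np.cos(a),-np.sin(a)],[np.sin(a),np.cos(a)]])
D=lambda x,y:(250+x/3-.4,110+y/3-.4)
for n,u,v in(("C",(253,306),(210,327)),("A",(327,366),(283,387)),("B",(415,434),(368,457))):
    p=M.T@(ray(t,*D(*u),.074)-[.512,.01]);q=M.T@(ray(t,*D(*v),.074)-[.512,.01]); d=(p-q)/np.linalg.norm(p-q)
    print(n,"origin in station",(p-d*.020).round(4),"yaw",np.degrees(np.arctan2(d[1],d[0])).round(1))
E
```

```text
C origin in station [-0.0025  0.0809] yaw 0.2
A origin in station [-0.0013 -0.0065] yaw -2.5
B origin in station [ 0.0023 -0.0987] yaw -4.1
```

Request:
carry_out:
  series:
    - [[-2,-10,-60,-3,0,0],[-2,-24,-120,-3,0,0],[-2,-36,-185,-3,0,0],[-2,-36,-185,-3,0,0],[-2,-36,-185,-3,0,0],[40,-36,-185,-3,0,0],[75,-36,-185,-3,0,0],[94,-36,-185,-3,0,0],[94,-36,-185,-3,0,0]]

```text
clock: 53.45
tool_pos: [0.7, -0.0276, 0.063]
orientation: [0.9, 89.9, -167.6]
force: [0.7, -0.2, 1.4]
opening: 0.0656
```

```bash
python3 m.py "94 -36 -185 -3 0 0"; python3 - <<'E'
from h import *
t=snapshot("side"); crop(t,350,130,550,280,4,"q1.png")
E
```

```text
cmd [ 7.039e-01 -2.630e-02  6.440e-02 -7.848e+01] meas [ 0.7    -0.0276  0.063 ] q [ 13.6  30.3  -6.5  -0.  -53.4  87.9] F [ 0.7 -0.2  1.4] open 0.0656 t 53.45
```

View pics/q1.png

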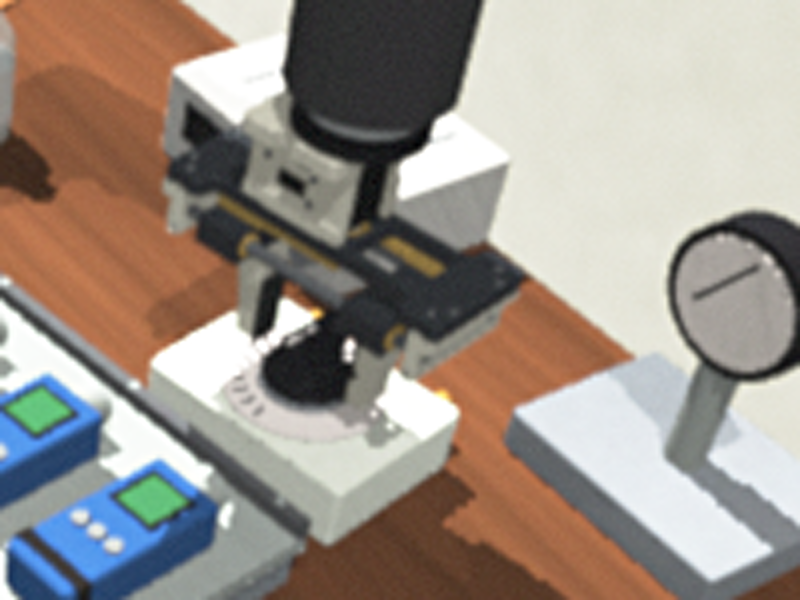

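Request:
carry_out:
  series:
    - [[0,0,-3,0,0,0],[0,0,-3,0,0,0],[0,0,-3,0,0,0],[0,0,-3,0,0,0],[0,0,-3,0,0,0],[0,0,-3,0,0,0],[0,0,-3,0,0,0],[0,0,-3,0,0,0],[0,0,-3,0,0,0]]
  hand: 1

```text
clock: 54.62
tool_pos: [0.7041, -0.0257, 0.064]
orientation: [-90.2, 90.0, 101.3]
force: [-2.6, 5.5, 1.1]
opening: 0.0139
```

```bash
python3 m.py "0 0 -3 0 0 0"
```

```text
cmd [ 7.069e-01 -2.570e-02  6.440e-02 -7.848e+01] meas [ 0.7041 -0.0257  0.064 ] q [ 13.7  30.5  -5.9  -0.1 -53.6  87.9] F [-2.6  5.5  1.1] open 0.0139 t 54.62
```

Gripped square. Turning clockwise, 100° first.

Request:
carry_out:
  series:
    - [[0,0,-3,8,0,0],[0,0,-3,18,0,0],[0,0,-3,28,0,0],[0,0,-3,38,0,0],[0,0,-3,48,0,0],[0,0,-3,58,0,0],[0,0,-3,68,0,0],[0,0,-3,78,0,0],[0,0,-3,88,0,0],[0,0,-3,96,0,0]]

```text
clock: 55.88
tool_pos: [0.7025, -0.028, 0.0639]
orientation: [100.6, 89.5, -164.2]
force: [-15.8, -1.8, 12.9]
opening: 0.0138
```

```bash
python3 m.py "0 0 -3 96 0 0" "0.7055 -0.0255 0.0644 -200;0.7055 -0.0255 0.0644 -227.5"
```

```text
cmd [ 7.0980e-01 -2.5100e-02  6.4400e-02 -1.7448e+02] meas [ 0.7025 -0.028   0.0639] q [ 13.6  30.6  -5.7   0.  -54.2  -8.4] F [-15.8  -1.8  12.9] open 0.0138 t 55.88
[np.float64(0.0), np.float64(4.3), np.float64(0.0), np.float64(25.5), 0, 0] n=2.4
[np.float64(0.0), np.float64(4.3), np.float64(0.0), np.float64(53.0), 0, 0] n=2.6
```

Request:
carry_out:
  series:
    - [[0,3,0,2,0,0],[0,4.3,0,10,0,0],[0,4.3,0,20,0,0],[0,4.3,0,30,0,0],[0,4.3,0,40,0,0],[0,4.3,0,48,0,0],[0,4.3,0,53,0,0],[0,4.3,0,53,0,0],[0,4.3,0,53,0,0]]

```text
clock: 57.0
tool_pos: [0.7007, -0.0274, 0.064]
orientation: [153.3, 89.7, -164.2]
force: [-7.4, -0.7, 6.4]
opening: 0.0137
```

```bash
python3 m.py "0 4.3 0 53 0 0"; python3 - <<'E'
from h import *
o=get_obs(); M=R.from_euler('xyz',o["orientation"],degrees=True).as_matrix(); print(np.degrees(np.arctan2(M[1,1],M[0,1])),o["moment"])
t=snapshot("side"); crop(t,350,130,550,280,4,"r1.png")
s=snapshot("top"); crop(s,270,90,400,190,5,"r2.png")
E
```

```text
cmd [ 7.0550e-01 -2.5500e-02  6.4400e-02 -2.2748e+02] meas [ 0.7007 -0.0274  0.064 ] q [ 13.6  30.3  -6.2   0.  -53.7 -61.1] F [-7.4 -0.7  6.4] open 0.0137 t 57.0
132.50184189494712 [ 0.00421257  2.73797055 -0.06386607]
```

View pics/r1.png

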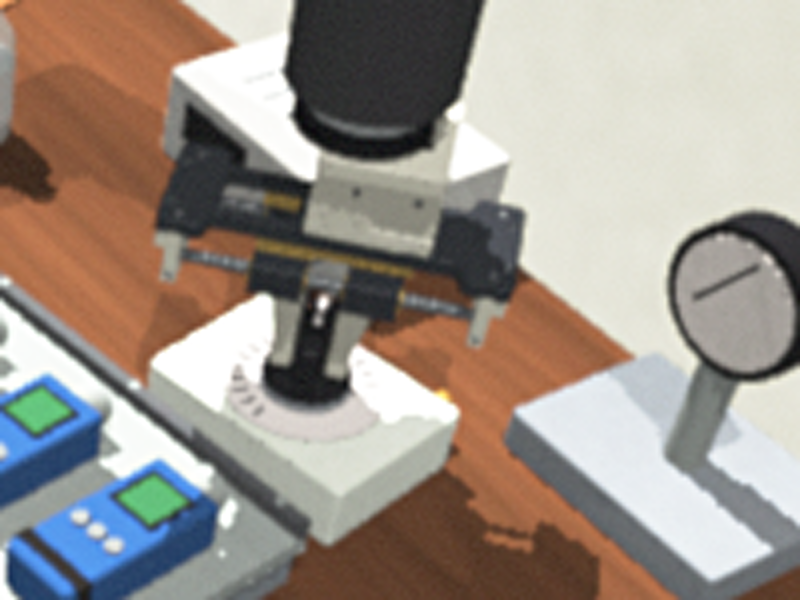

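View pics/r2.png

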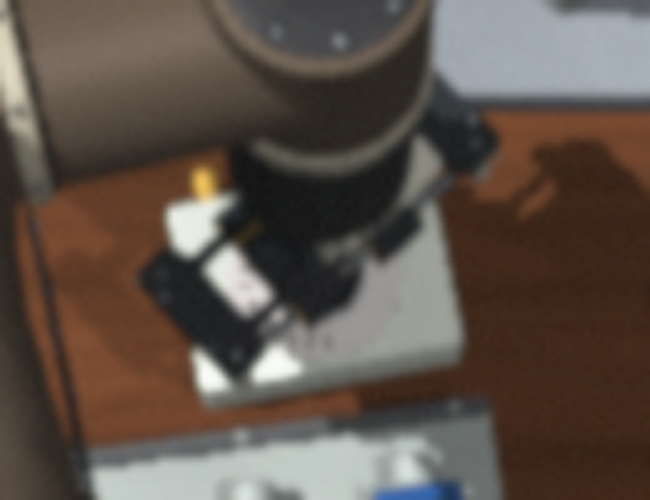

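Request:
carry_out:
  series:
    - [[0,0,0,0,0,0],[0,0,0,0,0,0],[0,0,0,0,0,0],[0,0,0,0,0,0],[0,0,0,0,0,0],[-40,0,0,0,0,0],[-90,0,0,0,0,0],[-140,0,0,0,0,0],[-140,0,0,0,0,0]]
  hand: -0.7

```text
clock: 58.22
tool_pos: [0.7055, -0.0262, 0.2097]
orientation: [-37.9, 89.5, 4.6]
force: [1.1, -0.2, -1.3]
opening: 0.0745
```

```bash
python3 m.py "-140 0 0 0 0 0" "0.45 0.38 0.25 -200"; python3 - <<'E'
from h import *
t=snapshot("side"); crop(t,350,130,550,280,4,"r3.png")
s=snapshot("top"); crop(s,270,90,400,190,5,"r4.png")
E
```

```text
cmd [ 7.0550e-01 -2.5500e-02  2.0440e-01 -2.2748e+02] meas [ 0.7055 -0.0262  0.2097] q [ 13.7  23.7   3.2   0.1 -69.  -61.1] F [ 1.1 -0.2 -1.3] open 0.0745 t 58.23
[np.float64(-45.6), np.float64(471.6), np.float64(85.7), np.float64(-27.5), 0, 0] n=7.7
```

View pics/r4.png

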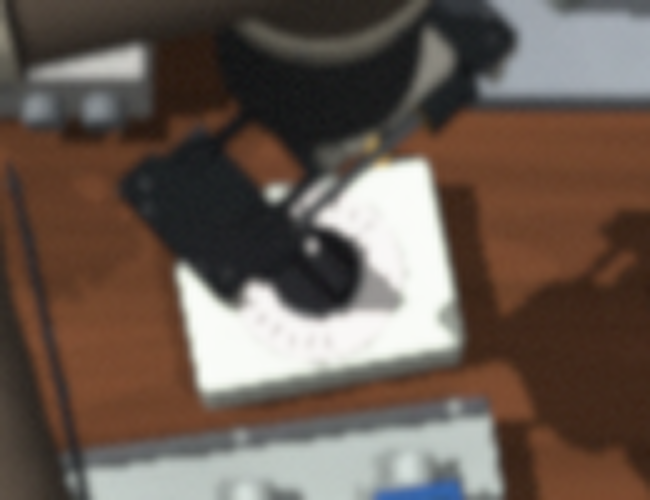

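View pics/r3.png

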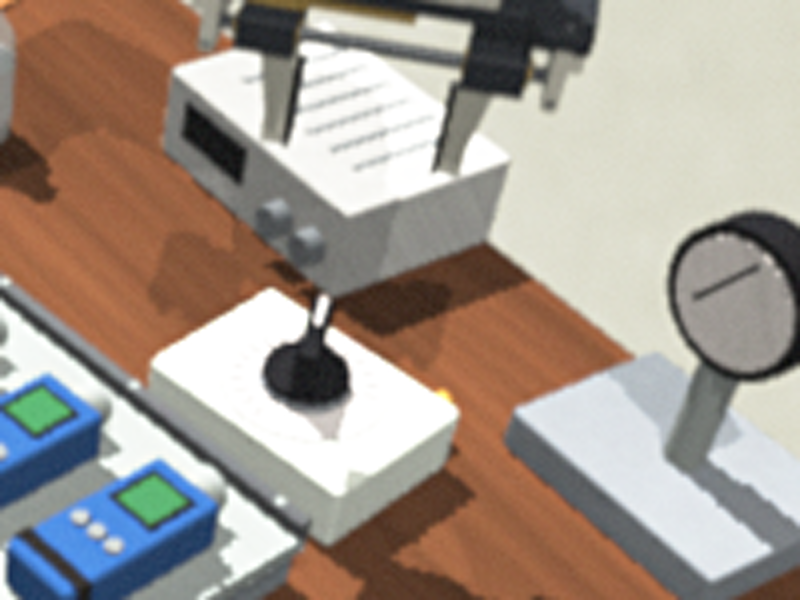

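```bash
python3 m.py - "0.42 0.32 0.27 -200"
```

```text
cmd [ 7.0550e-01 -2.5500e-02  2.0440e-01 -2.2748e+02] meas [ 0.703  -0.0262  0.2045] q [ 13.7  23.9   2.9  -0.  -68.9 -61.1] F [ 0.5 -0.4 -0.9] open 0.0742 t 58.33
[np.float64(-65.6), np.float64(447.7), np.float64(23.1), np.float64(-27.5), 0, 0] n=7.2
```

Request:
carry_out:
  series:
    - [[-66,60,3,-4,0,0],[-66,115,6,-8,0,0],[-66,170,9,-12,0,0],[-66,225,12,-16,0,0],[-66,280,15,-20,0,0],[-66,335,18,-24,0,0],[-66,390,20,-27,0,0],[-66,445,23,-27,0,0],[-66,445,23,-27,0,0],[-66,445,23,-27,0,0]]

```text
clock: 59.58
tool_pos: [0.4186, 0.317, 0.2689]
orientation: [165.5, 89.9, -124.9]
force: [0.1, -0.4, -0.5]
opening: 0.0743
```

```bash
python3 m.py "-66 445 23 -27 0 0"; python3 - <<'E'
from h import *
t=snapshot("side"); crop(t,230,110,490,320,3,"s1.png")
s=snapshot("top"); crop(s,220,100,400,270,4.4,"s2.png"); cv2.imwrite("pics/s3.png",s["color"][:,:,::-1]); cv2.imwrite("pics/s4.png",t["color"][:,:,::-1])
E
```

```text
cmd [   0.4217    0.318     0.2704 -200.48  ] meas [0.4186 0.317  0.2689] q [ 58.6   4.9 -14.1  -0.  -71.1 -79. ] F [ 0.1 -0.4 -0.5] open 0.0743 t 59.58
```

View pics/s1.png

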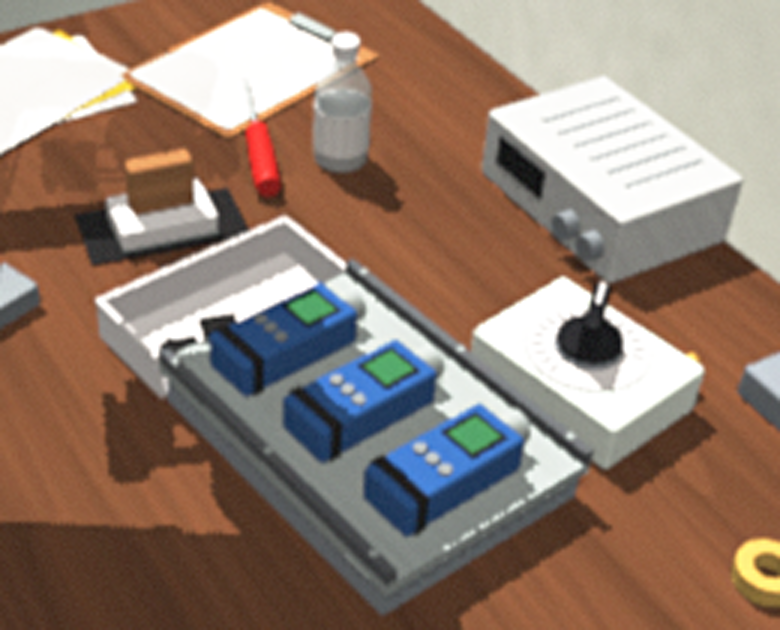

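View pics/s2.png

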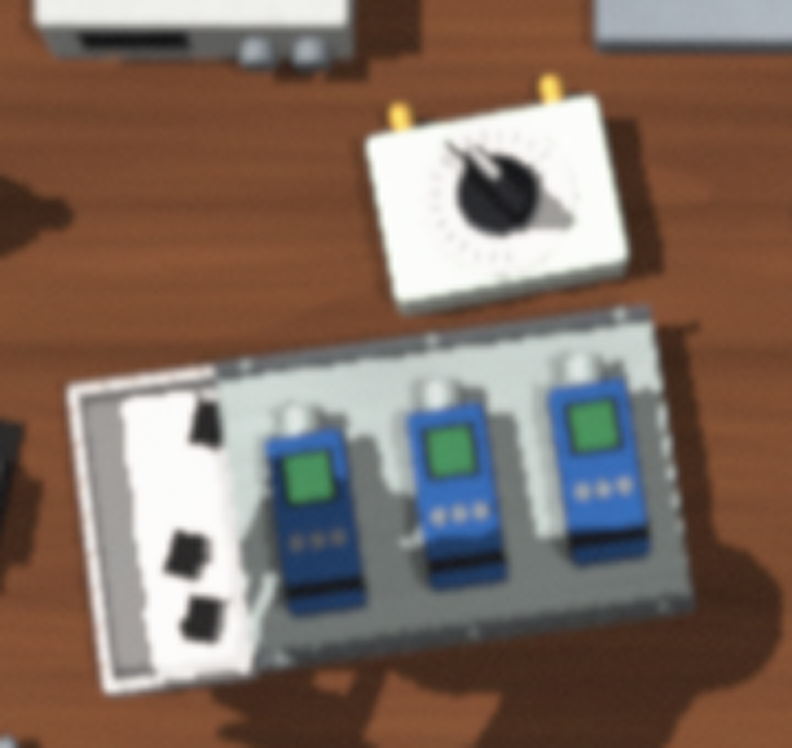

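View pics/s4.png

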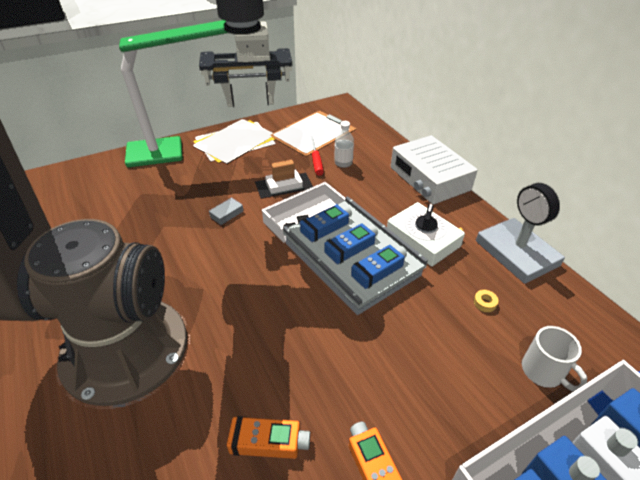

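```bash
python3 - <<'E'
from h import *
s=snapshot("top");t=snapshot("side"); crop(s,310,115,360,165,12,"u1.png"); crop(t,395,180,475,255,8,"u2.png")
E
```

```text
(no output)
```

View pics/u1.png

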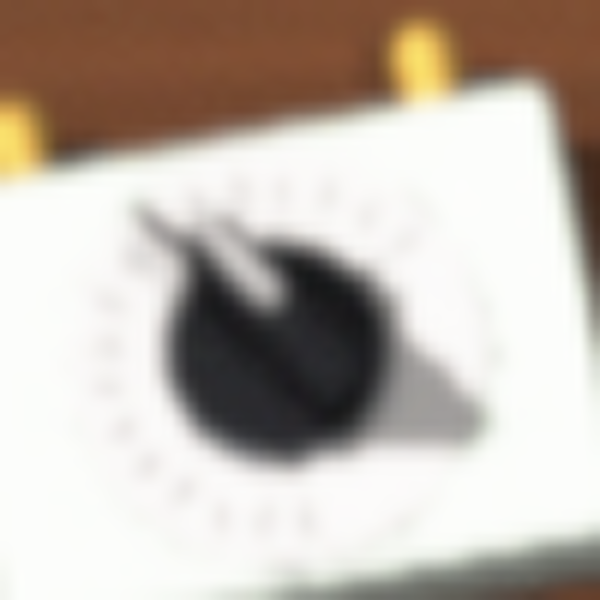

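View pics/u2.png

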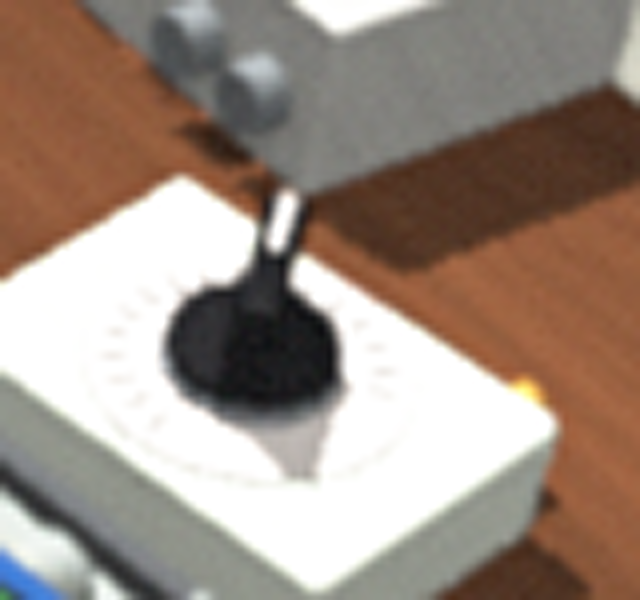

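```bash
python3 - <<'E'
from h import *
s=snapshot("top");t=snapshot("side")
U=lambda x,y:(310+x/12-.4,115+y/12-.4); f=lambda a,b:np.degrees(np.arctan2(*((b-a)[::-1])))
print("pointer",f(ray(s,*U(272,295),.091),ray(s,*U(212,222),.091)),"mark",f(ray(s,*U(190,255),.046),ray(s,*U(142,205),.046)), "mark from axis",f(np.array([.7044,-.0258]),ray(s,*U(165,230),.046)))
D=lambda x,y:(230+x/3-.4,110+y/3-.4)
print("grip",np.mean([ray(t,*D(*c),.075) for c in((125,162),(187,150),(193,160),(127,173))],0))
a=np.radians(8.5); M=np.array([[np.cos(a),-np.sin(a)],[np.sin(a),np.cos(a)]]); T=lambda x,y:(220+x/4.4-.4,100+y/4.4-.4)
for c in((207,425),(187,555),(203,620)): print("chip",(M.T@(ray(s,*T(*c),.008)-[.512,.01])).round(4))
o=get_obs(); print(o["clock"],o["tool_pos"])
E
```

```text
pointer 38.86671720912438 mark 43.28300715885673 mark from axis 40.626873470364515
grip [0.49464348 0.33110009]
chip [0.0714 0.1425]
chip [-0.0114  0.1664]
chip [-0.0548  0.1616]
59.875 [0.4196433  0.31637922 0.26975918]
```

```bash
python3 -c "
from plant import close_job; print(close_job())"
```

```text
the job is handed in; nothing more can be done
None
```

The job is handed in, finished about 60 s into the 210 s allowed; `close_job` gives no verdict. I did the steps in this order:
- **Pressure off:** I turned the knob back to the first mark, until I felt its stop.
- **Chips:** I wiped the three chips into the trough in three strokes of the scraper. I then stood the block back on its mat.
- **Detectors:** I set the three blue detectors from the open table down across the plate. One lay too close to the tray of upright units for the gripper, so I first pushed it about 4 cm clear with the closed fingers.
- **Pressure on:** Once all three lay on the plate, I turned the knob forward to the long mark.

My last checks:
- **Chips:** All three lie in the trough, at station y 142, 166 and 162 mm. I estimated these from the top view alone, and the plate edge partly hides the first chip.
- **Detectors:** I measured these before the last knob turn. They lie screens up, within 3 mm of the centre line and about 90 mm apart, 0 to 4° off square. The final pictures show them unmoved.
- **Scraper:** It stands upright, about 4 mm from the mat's centre.
- **Knob:** The readings differ slightly. The gripper angle puts the pointer at 42.5° in the world frame. The camera gives 38.9° for the pointer and 40.6 to 43.3° for the mark. The mismatch is at most about 4.5°, within the 6.9° tolerance.
- **Other things on the table:** The bystanders in view look unmoved, and the arm was clear of everything.

On the final turn I sent a 3 mm sideways correction twice by mistake. The force on the tool rose to about 20 N before I undid it; both limits (40 N and 120 N) were kept.

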